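Twist a spring channel nut into the bench rail and set the second stop on its stud

TASK

Fit the second work stop to the steel channel rail on the bench. Lower the stud nut into the slot near the middle of the rail's open stretch, long way along the slot, press it down against its spring, turn it a quarter turn clockwise (seen from above) and let it rise so that its grooves catch the rail's lips and it stays locked when you let go. While it is down in the channel it must never bear on the rail with more than about 2.5 kg. Then set the loose angle bracket gently over the stud, flat on the rail and square along it, either way round, let go, and leave the other things on the bench where they are.

Things in the scene. Friction and masses are not known exactly. Their poses are not given: they have to be found in the camera images.
- rail: Plain steel strut channel, 220 long, 41 wide, 21 high, open side up, screwed on a plywood packing 4 to 13 thick (differs), lying across the robot's view; fixed. Origin: middle of the channel's underside, on the packing; x along it, z up. Slot in its top: 22.3 wide, full length. Its -x end carries a first stop, bolted on; the open stretch is x = -50 to +90.
- rail_mid (a point): Middle of the rail's open stretch: on the slot's centre line, level with the rail's top (z = 21 in the rail's frame), at rail x = 25. The stud nut must end within 40 of it. The slot's edges are lips turned down into the channel, 2.5 thick, their middles 12.4 from the centre line, their lower edges at rail z = 14. Below them the channel is 36.3 wide inside.
- first_stop (a point): Top of the upright leg of the stop that is already on the rail, at rail x = -53, z = 81: an angle bracket like the loose one, with stud and hex nut, covering rail x = -108 to -50. The channel's inner floor is at rail z = 2.5, bare except for two screw heads (3 high, 11 wide) at rail x = -100 and +100.
- stud_nut: Spring channel nut with a stud, loose, standing on its spring: steel plate 34.8 long (x), 20 wide (y), 8 thick; a threaded stud of 10 diameter, 60 high, upright in its middle (grip it by this); a conical coil spring below, 17 wide at its foot. Origin: centre of the plate's underside, about 9 above the bench as it stands; z along the stud. About 0.09 kg.
- nut_top (a point): Centre of the plate's top, 8 above the nut's origin. Two grooves 5 wide, 2.5 deep run across it (along y), middles 12.4 either side of the stud; they fit the rail's lips. Two corners (+x -y and -x +y) are rounded: inside the channel the plate turns clockwise seen from above, to a stop at the walls at about 95 degrees; the other way it jams after about 35.
- stud_tip (a point): Upper end of the stud, 68 above the nut's origin. The spring reaches 9.2 below the origin when free, gives 2.8 N per mm and is solid at 2 (20 N). To turn in the rail the origin must be below rail z = 6 (16 N; solid at 4.5). Caught in the lips it rests at rail z = 8.5, the spring still pushing up by 9 N; at 6 or less it has not caught.
- bracket: Loose steel angle bracket, 6 thick, 40 wide (y), about 0.17 kg: a foot 58 long lying flat, a leg standing 60 high above the foot's underside. Origin: axis of the round 12 hole in the foot, at the underside; x along the foot, z up. The upright leg is at x = -30 to -24, the foot's free end at x = +28. Grip it over its 40 width by the upper part of the leg.
- bracket_grip (a point): Middle of the bracket's upright leg, 10 below its upper edge (50 above the foot's underside, 27 from the hole's axis on the -x side).
- trimmer_a: String trimmer lying across the bench, fixed: its straight shaft, 26 thick, passes between the standing stud nut and the rail with its top 105 to 135 above the bench; carry things over it. Its loop handle, right of the rail's open stretch, rises to 312. The shaft of a second trimmer passes behind the rail, its top up to 155 high.
- spark_plug: Bystander: spark plug standing on its thread, 23 wide, 58 high. Origin at its underside.
- tape_roll: Bystander: small roll of black tape lying flat, 53 wide, 19 high. Origin at its underside.
- screwdriver: Bystander: screwdriver with a red handle lying on the bench, 203 long (y). Origin in its middle, underside.
- hex_nut: Bystander: large loose hexagon nut lying flat, 28 wide, 13 high. Origin at its underside.

How it is judged:
By the outcome, as a careful person would: the job done as asked, in the order asked, and still so for the second after the job is handed in, with the robot touching nothing.
It also fails if it takes over 72 s, if anything falls off the work surface, if the arm or the gripper's body presses on something with over 40 N, if the wrist force passes 120 N, or if a joint passes its speed limit or range.

ROBOT

A 6-joint arm with a two-finger parallel gripper is mounted at the origin on a cart in front of the work surface, level with it; the furniture and walls round the work are solid. World frame = base frame: x ahead of the robot, y to its left, z up, the work surface at z = 0. Lengths are in m, angles in rad, forces in N, time in s.
With the tool pointing down it reaches from about 0.275 to 0.975 m from the base axis. Payload 8.4 kg.
Tool frame: the origin (TCP) lies at the very end of the fingers, on their centre line; the grasp point (between the pads) lies 19 mm behind it; z points along the fingers, y is the line along which they close (so a half turn about z gives the same grasp; the last joint's range is limited). The gripper opens to 92 mm and grips with 3 to 60 N. Pads are 20 mm wide; open, the fingers measure 128 mm over their backs; the gripper's body (75 mm by 189 mm) begins 69 mm behind the grasp point.
Start: joints at [-1.191, 0.353, 1.633, -0, 1.155, -0.002], TCP at [0.233, -0.58, 0.179] pointing down, gripper open.
Joint ranges: [-2.63, 2.63], [-0.92, 2.1], [0.06, 2.66], [-1.3, 4.44], [0, 2.69], [-3.02, 3.02]. Speed limits (rad/s): [2.22, 2.22, 2.79, 3.14, 3.14, 3.14].

INTERFACE

Orientations are given as a unit quaternion [x, y, z, w].
In Python, from bench import r gives the robot as it stands. The module is installed in compiled form; this text tells all that it offers.
- The arm moves only by the shell command python3 -m creep 'ROWS' [OPENING] [FORCE]. ROWS is a JSON object whose one key "commands" holds a list of rows, each an object with "offset": the shift along the tool's x, y, z in units of 30 mm (1.0 is 30 mm), a list of three; "rotation": the turn, a rotation vector about the tool's x, y, z in units of 6 degrees (1.0 is 6 degrees), a list of three. In form: {"commands": [{"offset": [tx, ty, tz], "rotation": [ax, ay, az]}, ...]}. A call has 1 to 8 rows; each row shifts and turns the commanded pose from where the row before left it, along the tool's axes as they then stand; what a row does not reach is not made up. A row lasts 1/12 s, in which the tool goes at most 41.7 mm and 7.16 degrees, less where a joint would pass 70% of its speed; a pose out of reach is approached as far as the arm can. A call is refused whole if a number of a shift passes 1 or a number of a turn 1, either way. A call with a gripper value outside its range is refused whole. OPENING is the finger opening in mm, from 0 to 91.9, set as the call begins (- or left out, the last holds). The fingers move at their own pace and stop on an object; FORCE is the grip in N (left out, the last holds). Time passes only in rows, so rows that do not move let the fingers close. It gives the time, the measured TCP pose, the force, the opening and the grip force at its end, in the units of the state.
- r.get_obs(): the state, without advancing time (a new reading comes with each control period).
- r.grab_frame(name): name is "scene" or "top" or "wrist"; returns (picture, depth): 480x640x3 uint8, blue, green, red; 480x640 float32, m along the optical axis (not along the pixel's ray), 0 where there is no reading.
- r.get_calibration(name): a dict with "vfov" (degrees; the focal length in pixels is half the picture's height over the tangent of half this angle, whatever the lens; pixels are square), "cx", "cy" (the principal point, pixels), "cam_to_world" (4x4, takes a point from camera to world coordinates). Camera axes: x right, y up, looking along -z (the intrinsics and any distortion apply to the point x, -y, -z); pixel columns grow to the right and rows downward; lengths in m; the calibration is good to about 2 mm. A picture is of the moment at which its call begins: read the wrist's pose just before it. get_calibration takes no time and is no camera call; for the wrist camera it gives the pose at the moment of the call.
- r.hand_in(): hands the job in; it is judged then, once.
The state is a dict: "time_s": time; "q": joint angles; "qd": joint speeds; "tau": joint torques, N m; "tcp_pos": TCP position; "ee_rot": TCP orientation; "wrist_force": force on the tool from outside, world axes, zero at the start; "moment": the same for the moment, N m; "grip_width": finger opening in m; "grasp_force": force on a finger pad.
Only numpy, scipy, OpenCV 4.12 (cv2) and the standard library are available. Lean on these libraries where they do the work, as an engineer would, in place of code of your own. Each camera call takes 0.05 s, during which the arm holds its last target. There are 200 camera calls.

## Working session

There is one attempt and no reset: what is moved stays moved. The work goes in short steps, Python scripts to look and compute and a shell command to move; the robot and the scene stay as the last step left them, time stands still between calls to the robot, and variables do not carry over. Pictures are saved under pics/ and viewed, at most 13 in all, crops included, and the job is handed in when it is done.

```bash
ls; mkdir -p pics; cat > h.py <<'E'
from bench import r
import numpy as np, cv2
def snap(n,tag):
    c=r.get_calibration(n); p,d=r.grab_frame(n)
    cv2.imwrite(f'pics/{tag}.png',p); np.savez(f'{tag}.npz',p=p,d=d,M=c['cam_to_world'],c=[c['vfov'],c['cx'],c['cy']])
    return c
def load(tag):
    z=np.load(f'{tag}.npz'); return z['p'],z['d'],z['M'],z['c']
def ray(M,c,u,v):
    f=240/np.tan(np.radians(c[0]/2)); d=np.array([(u-c[1])/f,-(v-c[2])/f,-1]); return M[:3,3],M[:3,:3]@d
def onz(tag,u,v,z):
    p,d,M,c=load(tag); o,k=ray(M,c,u,v); return o+k*(z-o[2])/k[2]
def cloud(tag):
    p,d,M,c=load(tag); f=240/np.tan(np.radians(c[0]/2)); v,u=np.mgrid[:480,:640]
    X=np.stack([(u-c[1])/f*d,-(v-c[2])/f*d,-d],-1)@M[:3,:3].T+M[:3,3]; X[d==0]=np.nan; return X
E
python3 - <<'E'
from h import *
for n in('scene','top','wrist'):
    c=snap(n,n+'0'); print(n,{k:(np.round(v,3).tolist()) for k,v in c.items()})
print(r.get_obs())
E
```

```text
pics
scene {'vfov': 46.451, 'cx': 314.336, 'cy': 240.01, 'cam_to_world': [[0.869, 0.247, -0.429, 0.154], [-0.495, 0.437, -0.751, -0.426], [0.002, 0.865, 0.502, 0.479], [0.0, 0.0, 0.0, 1.0]]}
top {'vfov': 44.542, 'cx': 314.688, 'cy': 231.152, 'cam_to_world': [[-0.01, 0.997, -0.077, 0.432], [-1.0, -0.009, 0.008, 0.196], [0.007, 0.077, 0.997, 1.141], [0.0, 0.0, 0.0, 1.0]]}
wrist {'vfov': 63.105, 'cx': 315.053, 'cy': 236.094, 'cam_to_world': [[0.372, 0.89, 0.264, 0.307], [-0.928, 0.357, 0.105, -0.55], [-0.001, -0.284, 0.959, 0.384], [0.0, 0.0, 0.0, 1.0]]}
{'time_s': 0.15, 'q': array([-1.19138608e+00,  3.53527265e-01,  1.63391495e+00,  2.17235193e-05,
        1.15522407e+00, -2.40203563e-03]), 'qd': array([ 0.00026372, -0.00241175, -0.00372239,  0.00014647, -0.00055274,
       -0.00029754]), 'tau': array([-1.50685773e-04, -5.94208682e+01, -3.34469891e+01,  6.97902683e-02,
        2.03698932e-02, -8.06714115e-05]), 'tcp_pos': array([ 0.23273381, -0.57961796,  0.17813301]), 'ee_rot': array([ 9.81833391e-01,  1.89744312e-01, -9.08346055e-05, -5.29166949e-04]), 'wrist_force': array([-0.74021428, -0.2761688 , -0.0528883 ]), 'moment': array([ 0.00453097, -0.03361966,  0.00126162]), 'grasp_force': 0.0, 'grip_width': 0.09160310705226052}
```

View pics/top0.png

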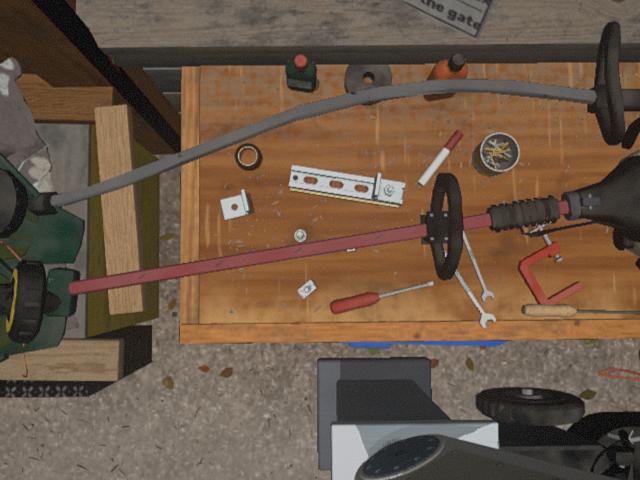

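View pics/scene0.png

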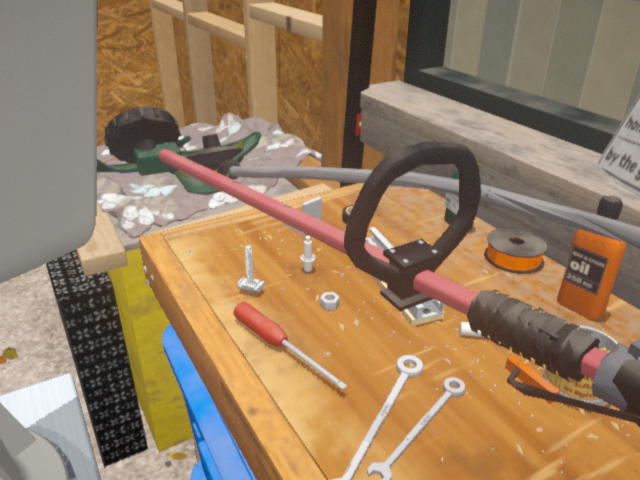

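The top view shows the rail from (290,180) to (405,195) with the first stop at its right end (388,188). The loose bracket is at (235,206), the standing stud nut at (307,288), the spark plug at (300,235) and the red trimmer shaft between them. The scene view confirms the nut stands upright at (248,280).

```bash
python3 - <<'E'
from h import *
X=cloud('top0')
for n,u,v,z in [('nut',307,288,.017),('spark',300,235,.058),('brk foot',235,208,.006),('brk leg',246,203,.06),('railL',292,179,.03),('railR',403,196,.03),('mid',340,184,.03),('stop leg',378,188,.09),('shaft',310,245,.12),('shaft2',330,115,.15),('handle',447,180,.312),('handle2',450,270,.2),('bench',260,270,0),('hexnut',350,248,.01),('tape',248,156,.019)]:
    print(n,np.round(onz('top0',u,v,z),3),np.round(X[v,u],3))
# nut region heights
print(np.round(X[276:300:2,296:320:2,2]*1000))
s=X[195:225,215:262:3,2];print(np.round(s[::3]*1000))
E
python3 -c "
import cv2
a=cv2.imread('pics/top0.png')[140:310,210:420];cv2.imwrite('pics/top0c.png',cv2.resize(a,(740,599),interpolation=cv2.INTER_CUBIC))"
```

```text
nut [0.41  0.203 0.017] [0.411 0.203 0.077]
spark [0.509 0.215 0.058] [0.508 0.215 0.061]
brk foot [0.566 0.342 0.006] [ 0.567  0.343 -0.003]
brk leg [0.569 0.314 0.06 ] [0.568 0.314 0.064]
railL [0.618 0.23  0.03 ] [0.62  0.23  0.018]
railR [0.583 0.018 0.03 ] [0.587 0.013 0.001]
mid [0.608 0.138 0.03 ] [0.611 0.137 0.012]
stop leg [0.59  0.072 0.09 ] [0.59  0.073 0.093]
shaft [0.487 0.196 0.12 ] [0.487 0.196 0.114]
shaft2 [0.709 0.16  0.15 ] [ 0.752  0.154 -0.005]
handle [ 0.568 -0.     0.312] [ 0.576 -0.013  0.259]
handle2 [ 0.44  -0.028  0.2  ] [ 0.44  -0.02   0.235]
bench [0.445 0.294 0.   ] [ 0.445  0.294 -0.001]
hexnut [0.486 0.119 0.01 ] [0.481 0.127 0.119]
tape [0.666 0.315 0.019] [ 0.67   0.317 -0.003]
[[-1. -0. -1.  2. -0. -0. -2. -1.  2. -1.  3.  1.]
 [-4.  2. -5.  2. -2. -1.  5.  0.  1. -0. -1. -2.]
 [-2.  1.  2.  3. -1. -1. -1. 19. -0. -1. -3. -4.]
 [-3.  4.  2.  2.  3.  4. 16. 15. 15.  0. -1.  0.]
 [-1.  2. -2.  4. -1. 16. 15. 10. 16. 16.  0.  1.]
 [-6. -1. -1. 18. 21. 15. 19. 16. 17. 13.  1.  4.]
 [ 2.  1. 17. 13. 15. 77. 71. 17. 17. 20.  4.  2.]
 [ 0. 14. 13. 20. 79.
[... 205 characters left out ...]
-3.  1.  2.  4. -5. -2. -3.]]
[[-3.  1.  1.  1.  1.  0. -2.  2.  4. 57. 58.  1. -1.  2. -1.  3.]
 [ 1. -2. -1. -1. -1.  5.  8. 11.  4. 10. 62. -2. -0.  2.  2.  0.]
 [-1.  4.  8.  7.  5.  9.  8.  6.  5.  9. 59. 19.  3.  1.  1.  2.]
 [ 1.  2.  8.  3.  4.  7.  6.  7.  8.  9. 58. 38. -1. -1. -0. -2.]
 [ 4. -0.  3.  7.  5.  5.  2. -3.  6.  6. 61. 53. -4.  0.  2.  5.]
 [-3. -2. -4.  6.  6. 10.  4.  9.  3.  5. 12. 63.  2.  1. -1. -1.]
 [ 0. -0. -2.  3.  5.  4.  6.  5.  9.  5.  4. 22. 13. -1.  0. -3.]
 [-1.  2. -1.  5. 11.  5.  5. 10.  5. -1.  1. nan  0.  1.  4. -3.]
 [ 2.  2.  0. -3.  8. -1. -4. -1.  3. -1. -1.  3.  2. -3. -1.  0.]
 [-1.  2. -2.  6. -0. -4.  4. -1. -1. -1.  0.  2. -2.  1.  2. -0.]]
```

View pics/top0c.png

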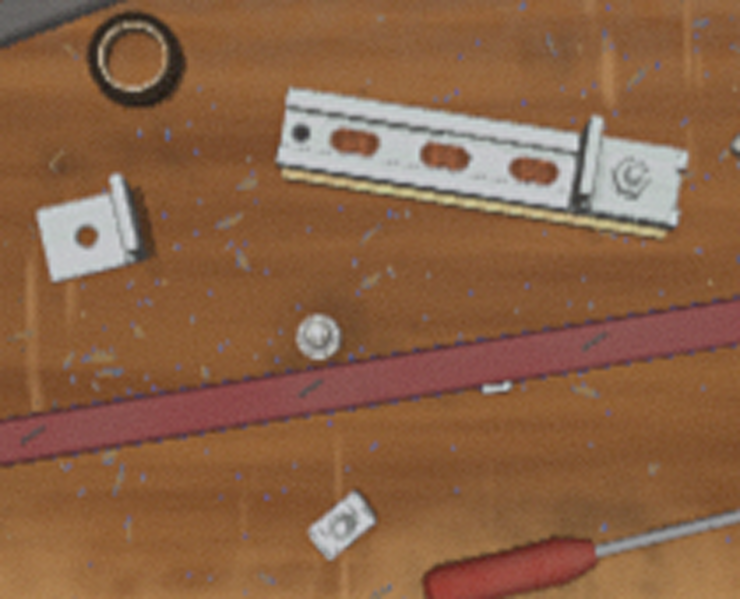

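The zoomed top view shows the nut plate with its stud at about (342,525) in the crop, long axis from lower left to upper right. The bracket hole is at (87,236) with its leg at (123,215), and the rail's slot and its first stop are clear.

```bash
cat >> h.py <<'E'
from scipy.spatial.transform import Rotation as Ro
def goto(p=None,yh=None):
    """print pose; shift to p in tool axes (30 mm units), turn about tool z to tool-y heading yh deg (6 deg units)"""
    o=r.get_obs(); R=Ro.from_quat(o['ee_rot']).as_matrix(); h=np.degrees(np.arctan2(R[1,1],R[0,1]))
    print('t %.2f tcp %s yhead %.2f tilt %s F %s w %.1f gf %.1f q6 %.2f'%(o['time_s'],np.round(o['tcp_pos']*1000,1),h,np.round(np.degrees(R[:2,2]),2),np.round(o['wrist_force'],1),o['grip_width']*1000,o['grasp_force'],o['q'][5]))
    if p is not None: print(' shift units',np.round(R.T@(np.array(p)-o['tcp_pos'])/.03,3))
    if yh is not None: print(' turn units',round(-((yh-h+180)%360-180)/6,3))
E
c='{"offset":[0,0,-1],"rotation":[0,0,0]}'
python3 -m creep '{"commands":[{"offset":[0,0,-1],"rotation":[0,0,0]},{"offset":[0,0,-1],"rotation":[0,0,0]},{"offset":[0,0,-1],"rotation":[0,0,0]},{"offset":[0,0,-1],"rotation":[0,0,0]},{"offset":[0,0,-1],"rotation":[0,0,0]},{"offset":[0,0,-1],"rotation":[0,0,0]}]}' 60
python3 -m creep '{"commands":[{"offset":[0.63,-0.92,0],"rotation":[0,0,0]},{"offset":[0.63,-0.92,0],"rotation":[0,0,0]},{"offset":[0.63,-0.92,0],"rotation":[0,0,0]},{"offset":[0.63,-0.92,0],"rotation":[0,0,0]},{"offset":[0.63,-0.92,0],"rotation":[0,0,0]},{"offset":[0.63,-0.92,0],"rotation":[0,0,0]},{"offset":[0.63,-0.92,0],"rotation":[0,0,0]},{"offset":[0.63,-0.92,0],"rotation":[0,0,0]}]}'
python3 -c "
from h import *
goto([.411,.203,.36],-8)"
```

```text
time_s: 0.65
tcp_pos: [0.2327, -0.5797, 0.3599]
ee_rot: [0.982, 0.19, -0.0, -0.0]
wrist_force: [0.4, 0.7, 0.8]
grip_width: 0.0598
grasp_force: 0.0
time_s: 1.32
tcp_pos: [0.2908, -0.3171, 0.3585]
ee_rot: [0.982, 0.19, 0.0, -0.0]
wrist_force: [1.1, 0.2, 0.3]
grip_width: 0.0601
grasp_force: 0.0
t 1.32 tcp [ 290.8 -317.1  358.5] yhead -68.15 tilt [-0.    0.01] F [1.1 0.2 0.3] w 60.1 gf 0.0 q6 0.36
 shift units [ 10.173 -14.599  -0.047]
 turn units -10.024
```

```bash

python3 -m creep '{"commands":[{"offset":[0.63,-0.92,0],"rotation":[0,0,0]},{"offset":[0.63,-0.92,0],"rotation":[0,0,0]},{"offset":[0.63,-0.92,0],"rotation":[0,0,0]},{"offset":[0.63,-0.92,0],"rotation":[0,0,0]},{"offset":[0.63,-0.92,0],"rotation":[0,0,0]},{"offset":[0.63,-0.92,0],"rotation":[0,0,0]},{"offset":[0.63,-0.92,0],"rotation":[0,0,0]},{"offset":[0.63,-0.92,0],"rotation":[0,0,0]}]}' >/dev/null
python3 -m creep '{"commands":[{"offset":[0.63,-0.92,0],"rotation":[0,0,0]},{"offset":[0.63,-0.92,0],"rotation":[0,0,0]},{"offset":[0.63,-0.92,0],"rotation":[0,0,0]},{"offset":[0.63,-0.92,0],"rotation":[0,0,0]},{"offset":[0.63,-0.92,0],"rotation":[0,0,0]},{"offset":[0.63,-0.92,0],"rotation":[0,0,0]},{"offset":[0.63,-0.92,0],"rotation":[0,0,0]},{"offset":[0.63,-0.92,0],"rotation":[0,0,0]}]}' >/dev/null
python3 -m creep '{"commands":[{"offset":[0,0,0.8],"rotation":[0,0,-1]},{"offset":[0,0,0.8],"rotation":[0,0,-1]},{"offset":[0,0,0.8],"rotation":[0,0,-1]},{"offset":[0,0,0.8],"rotation":[0,0,-1]},{"offset":[0,0,0.8],"rotation":[0,0,-1]},{"offset":[0,0,0.8],"rotation":[0,0,-1]},{"offset":[0,0,0],"rotation":[0,0,-1]},{"offset":[0,0,0],"rotation":[0,0,-1]}]}' >/dev/null
python3 -m creep '{"commands":[{"offset":[0,0,0],"rotation":[0,0,-1]},{"offset":[0,0,0],"rotation":[0,0,-1]},{"offset":[0,0,0],"rotation":[0,0,0]}]}' >/dev/null
python3 -c "
from h import *
goto([.411,.203,.20],-8)
snap('wrist','w1')
X=cloud('w1')
m=(X[...,2]>.009)&(X[...,2]<.024)&(np.hypot(X[...,0]-.411,X[...,1]-.203)<.03)
m2=(X[...,2]>.06)&(X[...,2]<.085)&(np.hypot(X[...,0]-.411,X[...,1]-.203)<.03)
print(m.sum(),m2.sum())
for k in(m,m2): print(np.nanmean(X[k],0)*1000)
v,u=np.nonzero(m2); print('tip px',u.mean(),v.mean()); v,u=np.nonzero(m); print('plate px',u.mean(),v.mean())
pts=X[m|m2][:,:2].astype(np.float32); 
q=cv2.minAreaRect(X[m][:,:2].astype(np.float32)*1000); print(q)
"
```

```text
t 3.57 tcp [406.8 203.6 214.4] yhead -7.85 tilt [-0.03 -0.01] F [ 0.9  0.3 -0.7] w 60.1 gf 0.0 q6 0.60
 shift units [-0.001  0.142  0.482]
 turn units 0.025
501 118
[408.27019997 204.72155165  16.30819822]
[408.04425854 203.83025407  73.65912588]
tip px 316.7118644067797 211.4322033898305
plate px 316.56686626746506 198.2674650698603
((408.01019287109375, 202.3188018798828), (20.109363555908203, 35.1647834777832), 40.28226852416992)
```

View pics/w1.png

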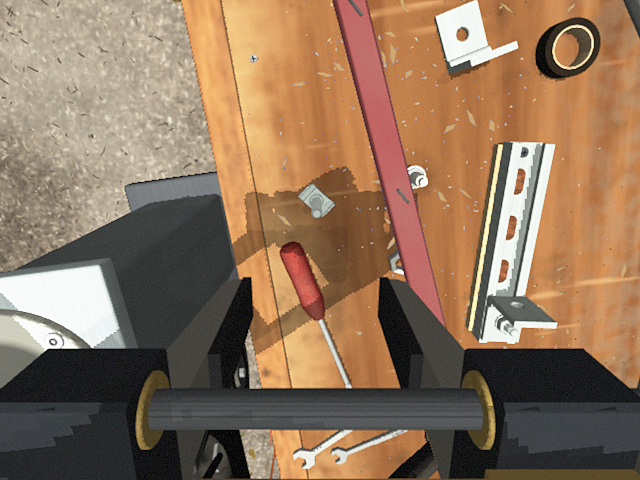

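The wrist view shows the stud nut at (316,200) clear of everything, the shaft at (395,150), and the rail, bracket, spark plug and hex nut beyond it. The plate rectangle measures 20.1 × 35.2, matching the given size, with its long axis at heading 130°. I'll grasp it.

```bash

python3 -m creep '{"commands":[{"offset":[0,0.04,1],"rotation":[0,0,0]},{"offset":[0,0,1],"rotation":[0,0,0]},{"offset":[0,0,1],"rotation":[0,0,0]},{"offset":[0,0,1],"rotation":[0,0,0]},{"offset":[0,0,1],"rotation":[0,0,0]},{"offset":[0,0,0.3],"rotation":[0,0,0]},{"offset":[0,0,0.24],"rotation":[0,0,0]},{"offset":[0,0,0],"rotation":[0,0,0]}]}' 
python3 -m creep '{"commands":[{"offset":[0,0,0],"rotation":[0,0,0]},{"offset":[0,0,0],"rotation":[0,0,0]},{"offset":[0,0,0],"rotation":[0,0,0]},{"offset":[0,0,0],"rotation":[0,0,0]},{"offset":[0,0,0],"rotation":[0,0,0]},{"offset":[0,0,0],"rotation":[0,0,0]}]}' 0 50
python3 -c "
from h import *
goto()
X=cloud('w1'); Z=X[...,2]*1000
# shaft heights near nut
for y in(.17,.2,.23,.1,.14):
  m=(abs(X[...,1]-y)<.01)&(X[...,0]>.44)&(X[...,0]<.53)&(Z>80); print(y,m.sum(),np.round(np.nanpercentile(Z[m],[5,50,97])),np.round(np.nanmean(X[m],0)*1000))
# rail top: 
m=(Z>18)&(Z<45)&(X[...,0]>.55)&(X[...,0]<.65)&(X[...,1]>.09)&(X[...,1]<.24)
print(m.sum(),np.round(np.nanpercentile(Z[m],[5,25,50,75,95]),1)); print(cv2.minAreaRect(X[m][:,:2].astype(np.float32)*1000))
"
```

```text
time_s: 4.28
tcp_pos: [0.4079, 0.2034, 0.048]
ee_rot: [0.756, 0.655, -0.001, -0.0]
wrist_force: [-1.3, -0.5, 0.0]
grip_width: 0.0598
grasp_force: 0.0
time_s: 4.78
tcp_pos: [0.4085, 0.2037, 0.0489]
ee_rot: [0.755, 0.655, 0.0, 0.0]
wrist_force: [-0.7, 0.5, -0.3]
grip_width: 0.0216
grasp_force: 0.0
t 4.78 tcp [408.5 203.7  48.9] yhead -8.13 tilt [0.04 0.02] F [-0.7  0.5 -0.3] w 21.6 gf 0.0 q6 0.60
0.17 700 [113. 119. 121.] [483. 170. 118.]
0.2 5919 [116. 311. 353.] [449. 206. 289.]
0.23 15798 [342. 358. 363.] [455. 226. 345.]
0.1 40 [120. 124. 125.] [503. 106. 123.]
0.14 583 [117. 122. 124.] [488. 141. 121.]
3871 [21.2 29.1 31.7 32.4 33.2]
((612.0696411132812, 159.57794189453125), (148.10577392578125, 42.838809967041016), 80.06434631347656)
```

```bash

python3 -m creep '{"commands":[{"offset":[0,0,0],"rotation":[0,0,0]},{"offset":[0,0,0],"rotation":[0,0,0]},{"offset":[0,0,0],"rotation":[0,0,0]},{"offset":[0,0,0],"rotation":[0,0,0]},{"offset":[0,0,0],"rotation":[0,0,0]}]}'
python3 -m creep '{"commands":[{"offset":[0,0,-0.3],"rotation":[0,0,0]},{"offset":[0,0,-1],"rotation":[0,0,0]},{"offset":[0,0,-1],"rotation":[0,0,0]},{"offset":[0,0,-1],"rotation":[0,0,0]},{"offset":[0,0,-1],"rotation":[0,0,0]},{"offset":[0,0,-1],"rotation":[0,0,0]},{"offset":[0,0,-0.7],"rotation":[0,0,0]},{"offset":[0,0,0],"rotation":[0,0,0]}]}'
python3 -c "
from h import *
goto([.61,.14,.23],-58)
snap('wrist','w2')
"
```

```text
time_s: 5.2
tcp_pos: [0.4081, 0.2035, 0.0484]
ee_rot: [0.755, 0.655, -0.0, -0.0]
wrist_force: [0.4, -0.5, 0.1]
grip_width: 0.0003
grasp_force: 0.0
time_s: 5.87
tcp_pos: [0.4105, 0.2047, 0.2336]
ee_rot: [0.755, 0.655, 0.004, 0.001]
wrist_force: [0.4, -0.1, 0.4]
grip_width: 0.0007
grasp_force: 0.0
t 5.87 tcp [410.5 204.7 233.6] yhead -8.13 tilt [0.4 0.2] F [ 0.4 -0.1  0.4] w 0.7 gf 0.0 q6 0.60
 shift units [-1.196  6.886  0.16 ]
 turn units 8.312
```

View pics/w2.png

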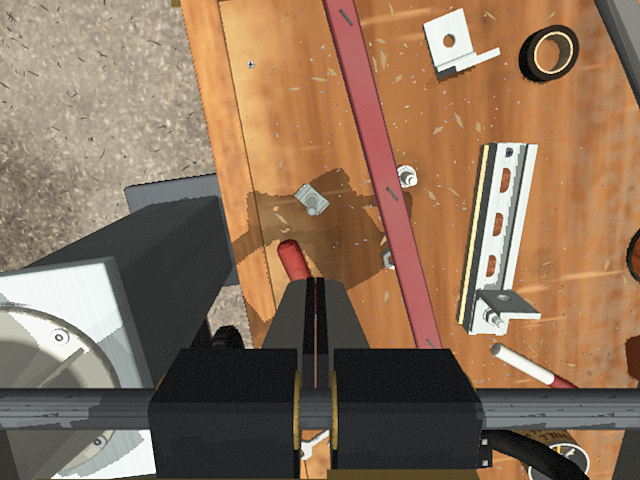

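The picture shows the fingers shut and empty, with the nut still standing at (311,200). I'll find out where it is relative to the fingers.

```bash
python3 - <<'E'
from h import *
for t in('w1','w2','top0'):
    X=cloud(t)
    d=np.hypot(X[...,0]-.41,X[...,1]-.203)<.035
    for a,b in((.009,.024),(.03,.06),(.06,.09)):
        m=d&(X[...,2]>a)&(X[...,2]<b); v,u=np.nonzero(m); print(t,a,m.sum(),np.round(np.nanmean(X[m],0)*1000,1),(u.mean().round(1),v.mean().round(1)))
    m=d&(X[...,2]>.009)&(X[...,2]<.024); print(cv2.minAreaRect(X[m][:,:2].astype(np.float32)*1000))
p,dd,M,c=load('w2')
o=r.get_obs(); print(np.round(np.linalg.inv(M)@np.r_[o['tcp_pos'],1],4))
f=240/np.tan(np.radians(c[0]/2)); q=np.linalg.inv(M)@np.r_[o['tcp_pos'],1]; print('tcp px',c[1]+f*q[0]/-q[2],c[2]-f*q[1]/-q[2])
X=cloud('w2'); print('finger tip cloud'); 
for v in range(272,300,3): print(v,np.round(X[v,300]*1000),np.round(X[v,330]*1000))
print(np.round(M,3))
E
```

```text
w1 0.009 501 [408.3 204.7  16.3] (np.float64(316.6), np.float64(198.3))
w1 0.03 58 [408.1 206.1  45.2] (np.float64(316.4), np.float64(202.6))
w1 0.06 118 [408.  203.8  73.7] (np.float64(316.7), np.float64(211.4))
((408.01019287109375, 202.3188018798828), (20.109363555908203, 35.1647834777832), 40.28226852416992)
w2 0.009 462 [408.3 204.4  16.3] (np.float64(312.0), np.float64(197.5))
w2 0.03 48 [408.6 206.2  45.5] (np.float64(312.0), np.float64(201.1))
w2 0.06 104 [408.  203.9  74. ] (np.float64(311.8), np.float64(209.4))
((407.9471435546875, 202.47055053710938), (20.211889266967773, 34.602821350097656), 40.09028625488281)
top0 0.009 164 [408.2 203.9  16.3] (np.float64(306.5), np.float64(288.9))
top0 0.03 1 [412.1 206.6  30. ] (np.float64(305.0), np.float64(287.0))
top0 0.06 24 [408.1 204.2  75.9] (np.float64(306.1), np.float64(289.7))
((407.834716796875, 204.2128448486328), (19.815715789794922, 34.84111785888672), 39.945762634277344)
[-6.000e-04 -1.790e-02 -2.229e-01  1.000e+00]
tcp px 313.9341786312034 267.56422184427254
finger tip cloud
272 [383. 123.  25.] [416. 108.   0.]
275 [382. 120.  26.] [416. 105.   0.]
278 [382. 116.  26.] [415. 100.  -2.]
281 [404. 214. 272.] [418. 212. 273.]
284 [404. 214. 275.] [418. 212. 276.]
287 [405. 215. 280.] [418. 212. 279.]
290 [405. 214. 283.] [418. 212. 283.]
293 [405. 215. 287.] [417. 213. 286.]
296 [405. 214. 289.] [417. 213. 290.]
299 [405. 214. 292.] [417. 213. 293.]
[[ 0.99   0.138  0.033  0.42 ]
 [-0.141  0.95   0.278  0.283]
 [ 0.007 -0.28   0.96   0.44 ]
 [ 0.     0.     0.     1.   ]]
```

```bash
python3 - <<'E'
from h import *
snap('scene','s2')
o=r.get_obs(); print(o['tcp_pos'])
X=cloud('s2'); d=(np.hypot(X[...,0]-.41,X[...,1]-.204)<.05)&(X[...,2]>.1)
z=X[d][:,2]*1000; print(d.sum(), np.round(np.percentile(z,[0.2,1,2,5,10]),1) if d.sum() else '')
v,u=np.nonzero(d); print(u.min(),u.max(),v.min(),v.max())
X=cloud('w2'); p=load('w2')[0]
for u in (292,300,308,324,332,340):
    col=X[:,u]; k=[(v,*np.round(col[v]*1000)) for v in range(255,300) if col[v,2]>.15][:1]; print(u,k)
a=p[180:330,240:400]; b=load('s2')[0][max(v.min()-60,0):v.max()+80,max(u0:=np.nonzero(d)[1].min()-60,0):u0+260]
h=480
cv2.imwrite('pics/c2.png',np.hstack([cv2.resize(a,(400,375)),cv2.resize(b,(400,375))]))
E
```

```text
[0.40848474 0.20367156 0.22938509]
5388 [268.6 271.6 274.5 283.  295.3]
189 279 0 116
292 [(282, np.float64(401.0), np.float64(214.0), np.float64(272.0))]
300 [(279, np.float64(404.0), np.float64(214.0), np.float64(270.0))]
308 [(277, np.float64(408.0), np.float64(214.0), np.float64(270.0))]
324 [(278, np.float64(415.0), np.float64(213.0), np.float64(271.0))]
332 [(279, np.float64(419.0), np.float64(212.0), np.float64(270.0))]
340 [(282, np.float64(423.0), np.float64(211.0), np.float64(273.0))]
```

View pics/c2.png

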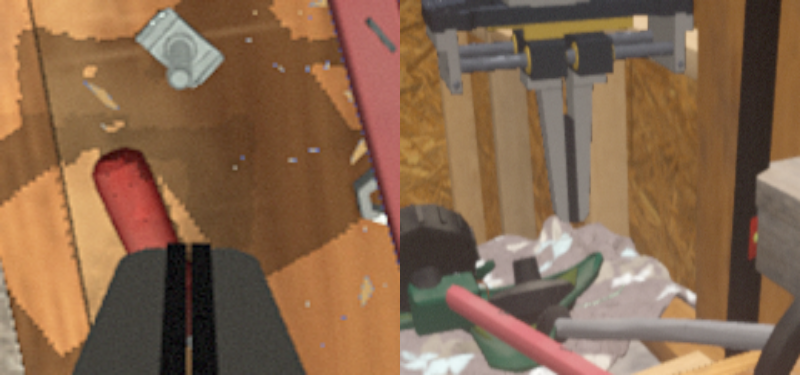

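Both views agree: the fingers end near z = 269 while the TCP reads 229. The real finger end is therefore about 39 mm behind the reported TCP, so the fingers closed above the stud tip. The nut hasn't moved. I'll allow for the 39 mm and regrasp with the real tips at about 46 (TCP about 7).

```bash

python3 -m creep '{"commands":[{"offset":[0,0,0],"rotation":[0,0,0]},{"offset":[0,0,0.2],"rotation":[0,0,0]},{"offset":[0,0,1],"rotation":[0,0,0]},{"offset":[0,0,1],"rotation":[0,0,0]},{"offset":[0,0,1],"rotation":[0,0,0]},{"offset":[0,0,1],"rotation":[0,0,0]},{"offset":[0,0,0.8],"rotation":[0,0,0]},{"offset":[0,0,0],"rotation":[0,0,0]}]}' 40
python3 -m creep '{"commands":[{"offset":[0,0,0.6],"rotation":[0,0,0]},{"offset":[0,0,0.6],"rotation":[0,0,0]},{"offset":[0,0,0.6],"rotation":[0,0,0]},{"offset":[0,0,0.4],"rotation":[0,0,0]},{"offset":[0,0,0.2],"rotation":[0,0,0]},{"offset":[0,0,0],"rotation":[0,0,0]}]}'
python3 -c "
from h import *
goto([.408,.2035,.007])"
```

```text
time_s: 6.63
tcp_pos: [0.4039, 0.2014, 0.0733]
ee_rot: [0.755, 0.655, -0.005, -0.001]
wrist_force: [-0.5, -0.2, -0.5]
grip_width: 0.0399
grasp_force: 0.0
time_s: 7.13
tcp_pos: [0.4074, 0.2032, 0.0058]
ee_rot: [0.755, 0.655, -0.001, -0.0]
wrist_force: [0.7, -0.1, -0.8]
grip_width: 0.0401
grasp_force: 0.0
t 7.13 tcp [407.4 203.2   5.8] yhead -8.13 tilt [-0.12 -0.06] F [ 0.7 -0.1 -0.8] w 40.1 gf 0.0 q6 0.60
 shift units [ 0.014  0.019 -0.041]
```

```bash

python3 -m creep '{"commands":[{"offset":[0,0.02,0],"rotation":[0,0,0]},{"offset":[0,0,0],"rotation":[0,0,0]},{"offset":[0,0,0],"rotation":[0,0,0]},{"offset":[0,0,0],"rotation":[0,0,0]},{"offset":[0,0,0],"rotation":[0,0,0]},{"offset":[0,0,0],"rotation":[0,0,0]}]}' 0 55
python3 -m creep '{"commands":[{"offset":[0,0,0],"rotation":[0,0,0]},{"offset":[0,0,0],"rotation":[0,0,0]}]}'
python3 -c "
from h import *
goto()"
```

```text
time_s: 7.63
tcp_pos: [0.4091, 0.2036, 0.0069]
ee_rot: [0.755, 0.655, 0.0, 0.0]
wrist_force: [0.2, 0.1, 0.8]
grip_width: 0.0087
grasp_force: 55.0
time_s: 7.8
tcp_pos: [0.4092, 0.2036, 0.0067]
ee_rot: [0.755, 0.655, 0.0, 0.0]
wrist_force: [-0.2, 0.4, 1.4]
grip_width: 0.0088
grasp_force: 55.0
t 7.80 tcp [409.2 203.6   6.7] yhead -8.12 tilt [0.04 0.02] F [-0.2  0.4  1.4] w 8.8 gf 55.0 q6 0.60
```

```bash

python3 -m creep '{"commands":[{"offset":[0,0,-0.4],"rotation":[0,0,0]},{"offset":[0,0,-0.8],"rotation":[0,0,0]},{"offset":[0,0,-1],"rotation":[0,0,0]},{"offset":[0,0,-1],"rotation":[0,0,0]},{"offset":[0,0,-1],"rotation":[0,0,0]},{"offset":[0,0,-1],"rotation":[0,0,0]},{"offset":[0,0,-0.8],"rotation":[0,0,0]},{"offset":[0,0,0],"rotation":[0,0,0]}]}' | head -2
python3 -m creep '{"commands":[{"offset":[-0.14,0.87,0],"rotation":[0,0,0]},{"offset":[-0.14,0.87,0],"rotation":[0,0,0]},{"offset":[-0.14,0.87,0],"rotation":[0,0,0]},{"offset":[-0.14,0.87,0],"rotation":[0,0,0]},{"offset":[-0.14,0.87,0],"rotation":[0,0,0]},{"offset":[-0.14,0.87,0],"rotation":[0,0,0]},{"offset":[-0.14,0.87,0],"rotation":[0,0,0]},{"offset":[-0.14,0.87,0],"rotation":[0,0,0]}]}' | tail -2
python3 -m creep '{"commands":[{"offset":[0,0,0],"rotation":[0,0,1]},{"offset":[0,0,0],"rotation":[0,0,1]},{"offset":[0,0,0],"rotation":[0,0,1]},{"offset":[0,0,0],"rotation":[0,0,1]},{"offset":[0,0,0],"rotation":[0,0,1]},{"offset":[0,0,0],"rotation":[0,0,1]},{"offset":[0,0,0],"rotation":[0,0,1]},{"offset":[0,0,0],"rotation":[0,0,1]}]}' | tail -2
python3 -m creep '{"commands":[{"offset":[0,0,0],"rotation":[0,0,0.3]},{"offset":[0,0,0],"rotation":[0,0,0]},{"offset":[0,0,0],"rotation":[0,0,0]}]}' | tail -2
python3 -c "
from h import *
goto([.61,.14,.185],-58)
snap('wrist','w3'); snap('top','t3')
goto()
X=cloud('w3'); Z=X[...,2]*1000
# lip points / rail plane
m=(Z>22)&(Z<42)&(abs(X[...,0]-.605)<.06)&(X[...,1]>-.02)&(X[...,1]<.26); print(m.sum(),cv2.minAreaRect(X[m][:,:2].astype(np.float32)*1000),np.percentile(Z[m],[10,50,90]))
p=load('w3')[0]; a=cv2.resize(p,(800,600)); cv2.imwrite('pics/w3b.png',a)
"
```

```text
time_s: 8.47
tcp_pos: [0.4112, 0.2046, 0.191]
grip_width: 0.009
grasp_force: 55.0
grip_width: 0.009
grasp_force: 55.0
grip_width: 0.0087
grasp_force: 55.0
t 10.05 tcp [610.1 140.5 185.3] yhead -57.84 tilt [-0.1  -0.02] F [-0.1  0.1 -0.9] w 8.7 gf 55.0 q6 1.23
 shift units [-0.012  0.014  0.009]
 turn units 0.027
t 10.15 tcp [610.4 140.6 185.8] yhead -57.84 tilt [-0.06 -0.01] F [ 0.6  0.5 -1.8] w 9.0 gf 55.0 q6 1.23
4881 ((606.0558471679688, 124.2352066040039), (219.83824157714844, 41.69829559326172), 80.25728607177734) [30.6272505  32.16325829 38.15290153]
```

View pics/w3b.png

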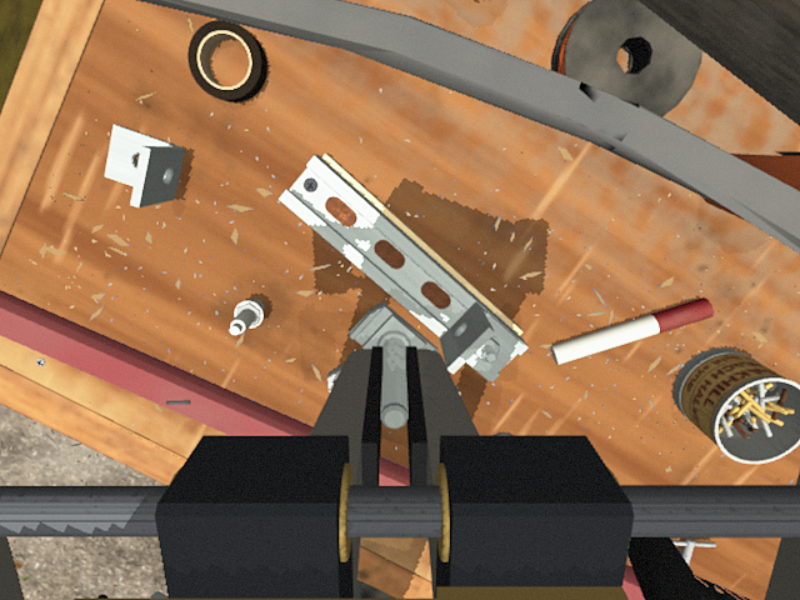

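The wrist view shows the stud gripped upright, with its tip at (395,413) and plate at (390,335). The whole rail is in view from (300,175) to (505,360). The rail rectangle measures 219.8 × 41.7 with its top at 32.2, so the packing is about 11. Now I'll measure the nut in the hand.

```bash
python3 - <<'E'
from h import *
o=r.get_obs(); T=np.array([.6104,.1406,.1857]); R=Ro.from_quat(o['ee_rot']).as_matrix()
for tag in('w3','t3'):
    X=cloud(tag); L=(X-T)@R*1000  # tool coords mm
    d=(np.hypot(L[...,0],L[...,1])<24)
    zt=-L[...,2]
    for a,b in((5,15),(20,36),(50,64),(64,76)):
        m=d&(zt>a)&(zt<b)&(abs(L[...,1])<(4 if a>15 else 30))
        if m.sum()>5:
            v,u=np.nonzero(m); print(tag,a,b,m.sum(),np.round(L[m].mean(0),1),'x rng',np.round(np.percentile(L[m][:,0],[2,98]),1),'px',u.min(),u.max(),v.min(),v.max())
    m=d&(zt>5)&(zt<16)
    if m.sum()>50:
        q=cv2.minAreaRect(L[m][:,:2].astype(np.float32)); print(q)
# slot/lips: profile across rail from w3, brightness-free: z vs across
X=cloud('w3'); c=np.array([.60606,.12424]); e=np.array([.1692,.9856]); n=np.array([-.9856,.1692])
D=X[...,:2]-c; s=D@e*1000; t=D@n*1000
for s0 in(20,45,70,95):
    m=(abs(s-s0)<12)&(abs(t)<32)&(X[...,2]<.06)
    h=[(int(b),round(float(np.nanmedian(X[m&(abs(t-b)<1)][:,2])*1000),1) if (m&(abs(t-b)<1)).sum() else None) for b in range(-26,27,2)]
    print(s0,h)
E
```

```text
w3 5 15 1271 [ 5.2 -3.1 -8.8] x rng [-2.9 14.6] px 279 350 244 281
w3 20 36 213 [  2.6  -0.  -28.3] x rng [0.9 3.5] px 307 323 276 292
w3 50 64 286 [  2.6   0.  -57.2] x rng [0.8 3.6] px 306 324 302 322
w3 64 76 441 [  0.1   0.1 -68.3] x rng [-4.6  3.3] px 305 325 318 343
((-1.1719653606414795, -0.05147743225097656), (20.57761573791504, 34.4422492980957), 41.97871780395508)
20 [(-26, 0.5), (-24, 10.7), (-22, 11.3), (-20, 26.9), (-18, 32.0), (-16, 32.2), (-14, 32.2), (-12, 31.5), (-10, 29.6), (-8, 13.5), (-6, 13.9), (-4, 13.5), (-2, 13.8), (0, 13.6), (2, 13.8), (4, 13.8), (6, 13.8), (8, 13.9), (10, 13.6), (12, 28.6), (14, 31.6), (16, 32.0), (18, 32.3), (20, 31.8), (22, None), (24, None), (26, None)]
45 [(-26, 0.3), (-24, 10.5), (-22, 11.1), (-20, 27.5), (-18, 31.9), (-16, 31.9), (-14, 32.3), (-12, 32.2), (-10, 30.4), (-8, 13.6), (-6, 13.6), (-4, 13.7), (-2, 13.5), (0, 13.6), (2, 13.6), (4, 13.7), (6, 13.4), (8, 13.5), (10, 13.6), (12, 28.4), (14, 31.7), (16, 32.2), (18, 32.2), (20, 31.7), (22, None), (24, None), (26, None)]
70 [(-26, 0.6), (-24, 10.7), (-22, 11.3), (-20, 26.8), (-18, 31.9), (-16, 32.0), (-14, 32.1), (-12, 31.9), (-10, None), (-8, 13.7), (-6, 13.6), (-4, 13.8), (-2, 13.5), (0, 13.9), (2, 13.8), (4, 13.8), (6, 13.9), (8, 13.7), (10, 13.4), (12, 29.0), (14, 31.8), (16, 32.0), (18, 32.1), (20, 31.8), (22, None), (24, None), (26, None)]
95 [(-26, 0.3), (-24, 10.4), (-22, 11.0), (-20, 27.7), (-18, 32.1), (-16, 32.2), (-14, 32.0), (-12, 32.0), (-10, None), (-8, 13.9), (-6, 13.5), (-4, 14.0), (-2, 14.2), (0, 14.4), (2, 14.2), (4, 13.8), (6, 13.6), (8, 13.4), (10, 13.6), (12, 28.7), (14, 31.6), (16, 31.9), (18, 32.1), (20, 31.8), (22, None), (24, None), (26, None)]
```

```bash
python3 - <<'E'
from h import *
X=cloud('w3'); c=np.array([.60606,.12424]); e=np.array([.1692,.9856]); n=np.array([-.9856,.1692])
D=X[...,:2]-c; s=D@e*1000; t=D@n*1000; Z=X[...,2]*1000
for lo,hi in((-40,10),(10,40),(40,70),(70,100),(100,112)):
    m=(s>lo)&(s<hi)&(Z>30.8)&(Z<35)&(abs(t)<26); a=t[m&(t<0)];b=t[m&(t>0)]
    if len(a)>20 and len(b)>20: print(lo,len(a),len(b),np.round([*np.percentile(a,[2,98]),*np.percentile(b,[2,98])],2))
m=(abs(t)<30)&(Z>30.5)&(Z<35); print('s ends',np.percentile(s[m],[.3,99.7]))
for tag in('w3','t3'):
    X=cloud(tag); D=X[...,:2]-c; s=D@e*1000; t=D@n*1000; Z=X[...,2]*1000
    for sg in(-1,1):
        for s0 in range(-80,141,20):
            m=(abs(s-s0)<10)&(Z>90)&(Z<165)&(sg*t>60)&(sg*t<200)
            if m.sum()>10: print(tag,sg,s0,'near',round(np.percentile(sg*t[m],2)),'ztop',round(np.percentile(Z[m],97)),end='; ')
        print()
p,d,M,cc=load('w3'); print(M[:3,3])
R=Ro.from_quat(r.get_obs()['ee_rot']).as_matrix(); nut=np.array([.6104,.1406])+(R@[-.0011,0,0])[:2]; dd=(nut-c)*1000; print('nut s,t',dd@e,dd@n)
E
```

```text
-40 483 458 [-20.45 -11.35  11.23  20.36]
10 304 299 [-20.57 -11.56  11.08  20.29]
40 328 317 [-20.57 -11.46  11.16  20.21]
70 343 330 [-20.52 -11.35  11.23  20.46]
100 116 107 [-20.4  -11.36  11.34  20.4 ]
s ends [-108.95743675  109.14972766]
w3 -1 -80 near 154 ztop 146; w3 -1 -60 near 149 ztop 144; w3 -1 -40 near 143 ztop 141; w3 -1 -20 near 137 ztop 138; w3 -1 0 near 130 ztop 135; w3 -1 20 near 122 ztop 132; w3 -1 40 near 114 ztop 128; w3 -1 60 near 106 ztop 124; w3 -1 80 near 98 ztop 121; w3 -1 100 near 90 ztop 117; w3 -1 120 near 82 ztop 114; w3 -1 140 near 72 ztop 110; 
w3 1 -80 near 83 ztop 127; w3 1 -60 near 85 ztop 128; w3 1 0 near 106 ztop 120; w3 1 20 near 112 ztop 121; w3 1 40 near 118 ztop 119; w3 1 60 near 125 ztop 117; w3 1 80 near 131 ztop 116; w3 1 100 near 138 ztop 113; w3 1 120 near 145 ztop 111; w3 1 140 near 151 ztop 110; 
t3 -1 100 near 90 ztop 116; t3 -1 120 near 83 ztop 116; t3 -1 140 near 73 ztop 111; 
t3 1 0 near 111 ztop 123; t3 1 20 near 113 ztop 122; t3 1 40 near 120 ztop 121; t3 1 60 near 126 ztop 119; t3 1 80 near 133 ztop 118; t3 1 100 near 139 ztop 116; t3 1 120 near 146 ztop 114; t3 1 140 near 152 ztop 112; 
[0.67805503 0.18304715 0.39131173]
nut s,t 16.124130236473228 -0.6906215758846299
```

```bash

python3 -m creep '{"commands":[{"offset":[0.25,-0.31,0],"rotation":[0,0,0]},{"offset":[0,0,0.7],"rotation":[0,0,0]},{"offset":[0,0,0.8],"rotation":[0,0,0]},{"offset":[0,0,0.8],"rotation":[0,0,0]},{"offset":[0,0,0.8],"rotation":[0,0,0]},{"offset":[0,0,0.7],"rotation":[0,0,0]},{"offset":[0,0,0.5],"rotation":[0,0,0]},{"offset":[0,0,0.3],"rotation":[0,0,0]}]}' |tail -2
python3 -m creep '{"commands":[{"offset":[0,0,0],"rotation":[0,0,0]},{"offset":[0,0,0],"rotation":[0,0,0]},{"offset":[0,0,0],"rotation":[0,0,0]},{"offset":[0,0,0],"rotation":[0,0,0]}]}' |tail -2
cat > nutpos.py <<'E'
from h import *
import sys
tag=sys.argv[1]
goto([.6118,.1524,.045],-57.84)
snap('wrist',tag); o=r.get_obs(); T=o['tcp_pos']; R=Ro.from_quat(o['ee_rot']).as_matrix()
X=cloud(tag); L=(X-T)@R*1000; d=np.hypot(L[...,0],L[...,1])<24; zt=-L[...,2]
c=np.array([.60606,.12424]); e=np.array([.1692,.9856]); n=np.array([-.9856,.1692])
D=X[...,:2]-c; s=D@e*1000; t=D@n*1000; Z=X[...,2]*1000
for lo,hi in((-40,-5),(50,75),(75,108)):
    m=(s>lo)&(s<hi)&(Z>30.8)&(Z<35)&(abs(t)<26); a=t[m&(t<0)];b=t[m&(t>0)]
    if len(a)>20 and len(b)>20: print(lo,len(a),len(b),np.round([*np.percentile(a,[2,98]),*np.percentile(b,[2,98])],2))
m=d&(zt>5)&(zt<16)&(Z>36); q=cv2.minAreaRect(L[m][:,:2].astype(np.float32)); print('plate',q)
m=d&(zt>64)&(zt<76)&(abs(L[...,1])<6); print('tip x rng',np.percentile(L[m][:,0],[2,98]),'y',np.percentile(L[m][:,1],[2,98]),'ztop',np.percentile(zt[m],90))
m=d&(zt>30)&(zt<60)&(abs(L[...,1])<1.5); print('stud front x',np.percentile(L[m][:,0],[50,90]))
w=T+R@[-.0011,0,0]; dd=(w[:2]-c)*1000; print('nut s,t est',dd@e,dd@n)
E
python3 nutpos.py w4
```

```text
grip_width: 0.0088
grasp_force: 55.0
grip_width: 0.0089
grasp_force: 55.0
t 11.15 tcp [613.1 152.9  49.8] yhead -57.92 tilt [0.12 0.03] F [ 0.2 -0.  -0.3] w 8.9 gf 55.0 q6 1.25
 shift units [-0.047 -0.009  0.16 ]
 turn units -0.013
50 661 617 [-20.44 -11.33  11.03  20.41]
75 935 861 [-20.56 -11.41  11.08  20.32]
plate ((-0.8093400001525879, 0.024919509887695312), (20.507057189941406, 34.54053497314453), 42.00825119018555)
tip x rng [-4.61690142 10.01143015] y [-5.65618549  5.63769657] ztop 73.32774553531789
stud front x [3.51807967 3.90750634]
nut s,t est 28.628912085411 -1.225368730206295
```

```bash
cat > np2.py <<'E'
from h import *
import sys
tag=sys.argv[1]; c=np.array([.60606,.12424]); e=np.array([.1692,.9856]); n=np.array([-.9856,.1692])
goto(); 
if len(sys.argv)<3: snap('wrist',tag)
o=r.get_obs(); T=o['tcp_pos']; goto()
X=cloud(tag); D=X[...,:2]-c; s=D@e*1000; t=D@n*1000; Z=X[...,2]*1000-T[2]*1000
d=(np.hypot(s-28,t)<24)&(Z>5.5)&(Z<16)&(X[...,2]>.036)
q=cv2.minAreaRect(np.stack([s[d],t[d]],1).astype(np.float32)); print('plate st',q)
print('plate top z over tcp',np.percentile(Z[d],[50,80]))
R=Ro.from_quat(o['ee_rot']).as_matrix()
for nm,sh in(('t+1',n),('s+1',e)): print(nm,np.round(R.T@np.r_[sh,0]/30,4))
E
python3 -m creep '{"commands":[{"offset":[0,0,0],"rotation":[0,0,0]},{"offset":[0,0,0],"rotation":[0,0,0]},{"offset":[0,0,0],"rotation":[0,0,0]}]}' |tail -1
python3 np2.py w4 x; python3 np2.py w5
```

```text
grasp_force: 55.0
t 11.45 tcp [612.3 152.6  48.9] yhead -57.93 tilt [0.03 0.01] F [ 0.2 -0.3 -1.8] w 8.7 gf 55.0 q6 1.25
t 11.45 tcp [612.3 152.6  48.9] yhead -57.93 tilt [0.03 0.01] F [ 0.2 -0.3 -1.8] w 8.7 gf 55.0 q6 1.25
plate st ((28.798049926757812, -1.4434823989868164), (20.507963180541992, 34.53865432739258), 89.81333923339844)
plate top z over tcp [10.38923123 11.44487645]
t+1 [-0.0248 -0.0222 -0.    ]
s+1 [ 0.0222 -0.0248  0.    ]
t 11.45 tcp [612.3 152.6  48.9] yhead -57.93 tilt [0.03 0.01] F [ 0.2 -0.3 -1.8] w 8.7 gf 55.0 q6 1.25
t 11.50 tcp [612.3 152.5  48.8] yhead -57.93 tilt [0.02 0.  ] F [-0.1  0.1 -1.1] w 8.8 gf 55.0 q6 1.25
plate st ((28.58611488342285, -0.7387876510620117), (20.5111083984375, 33.9930534362793), 89.85140991210938)
plate top z over tcp [ 9.62858921 10.74457075]
t+1 [-0.0248 -0.0222 -0.    ]
s+1 [ 0.0222 -0.0248  0.    ]
```

```bash

python3 -m creep '{"commands":[{"offset":[-0.013,-0.011,0.2],"rotation":[0,0,0]},{"offset":[0,0,0.2],"rotation":[0,0,0]},{"offset":[0,0,0.1],"rotation":[0,0,0]},{"offset":[0,0,0],"rotation":[0,0,0]},{"offset":[0,0,0.05],"rotation":[0,0,0]},{"offset":[0,0,0.05],"rotation":[0,0,0]},{"offset":[0,0,0.05],"rotation":[0,0,0]},{"offset":[0,0,0],"rotation":[0,0,0]}]}' | sed -n '2p;4p'
python3 np2.py w6
python3 -m creep '{"commands":[{"offset":[0,0,0.04],"rotation":[0,0,0]},{"offset":[0,0,0.04],"rotation":[0,0,0]},{"offset":[0,0,0],"rotation":[0,0,0]}]}' | sed -n '2p;4p'

```

```text
tcp_pos: [0.6115, 0.1526, 0.0287]
wrist_force: [-0.1, 0.1, -1.6]
t 12.17 tcp [611.5 152.6  28.7] yhead -57.92 tilt [-0.01 -0.  ] F [-0.1  0.1 -1.6] w 8.9 gf 55.0 q6 1.25
t 12.22 tcp [611.6 152.6  28.9] yhead -57.92 tilt [-0. -0.] F [ 0.2  1.2 -1.8] w 9.1 gf 55.0 q6 1.25
plate st ((28.97438621520996, -0.06105613708496094), (33.10823059082031, 20.201988220214844), 0.3246990442276001)
plate top z over tcp [ 9.578648   10.66615296]
t+1 [-0.0248 -0.0222  0.    ]
s+1 [ 0.0222 -0.0248 -0.    ]
tcp_pos: [0.6115, 0.1526, 0.0264]
wrist_force: [-0.4, -1.2, -1.2]
```

```bash

python3 -m creep '{"commands":[{"offset":[0,0,0.06],"rotation":[0,0,0]},{"offset":[0,0,0.06],"rotation":[0,0,0]},{"offset":[0,0,0.06],"rotation":[0,0,0]},{"offset":[0,0,0.06],"rotation":[0,0,0]},{"offset":[0,0,0.04],"rotation":[0,0,0]},{"offset":[0,0,0],"rotation":[0,0,0]},{"offset":[0,0,0],"rotation":[0,0,0]}]}' | sed -n '2p;4p'
python3 -m creep '{"commands":[{"offset":[0,0,0.03],"rotation":[0,0,0]},{"offset":[0,0,0.02],"rotation":[0,0,0]},{"offset":[0,0,0],"rotation":[0,0,0]},{"offset":[0,0,0],"rotation":[0,0,0]}]}' | sed -n '2p;4p'
python3 -c "
from h import *
goto()"

```

```text
tcp_pos: [0.6118, 0.1527, 0.0186]
wrist_force: [-1.3, -0.3, 4.7]
tcp_pos: [0.6119, 0.1527, 0.0175]
wrist_force: [-2.4, 0.1, 7.4]
t 13.38 tcp [611.9 152.7  17.5] yhead -57.93 tilt [0.03 0.01] F [-2.4  0.1  7.4] w 8.8 gf 55.0 q6 1.25
```

```bash

python3 -m creep '{"commands":[{"offset":[0,0,0.03],"rotation":[0,0,0]},{"offset":[0,0,0.03],"rotation":[0,0,0]},{"offset":[0,0,0.03],"rotation":[0,0,0]},{"offset":[0,0,0.01],"rotation":[0,0,0]},{"offset":[0,0,0],"rotation":[0,0,0]},{"offset":[0,0,0],"rotation":[0,0,0]},{"offset":[0,0,0],"rotation":[0,0,0]},{"offset":[0,0,0],"rotation":[0,0,0]}]}' | sed -n '2p;4p'
python3 -c "
from h import *
goto()"

```

```text
tcp_pos: [0.6121, 0.1528, 0.0152]
wrist_force: [-4.1, -0.4, 14.8]
t 14.05 tcp [612.1 152.8  15.2] yhead -57.93 tilt [0.05 0.02] F [-4.1 -0.4 14.8] w 8.9 gf 55.0 q6 1.25
```

```bash

python3 -m creep '{"commands":[{"offset":[-0.012,-0.011,0.02],"rotation":[0,0,0]},{"offset":[0,0,0.016],"rotation":[0,0,0]},{"offset":[0,0,0],"rotation":[0,0,0]},{"offset":[0,0,0],"rotation":[0,0,0]},{"offset":[0,0,0],"rotation":[0,0,0]},{"offset":[0,0,0],"rotation":[0,0,0]}]}' | sed -n '2p;4p'
python3 -m creep '{"commands":[{"offset":[0,0,0],"rotation":[0,0,0]},{"offset":[0,0,0],"rotation":[0,0,0]}]}' | sed -n '2p;4p'
python3 -c "
from h import *
goto()"

```

```text
tcp_pos: [0.612, 0.1528, 0.0145]
wrist_force: [-4.0, -1.4, 16.6]
tcp_pos: [0.6121, 0.1529, 0.0145]
wrist_force: [-3.6, -1.6, 15.4]
t 14.72 tcp [612.1 152.9  14.5] yhead -57.92 tilt [0.1  0.02] F [-3.6 -1.6 15.4] w 8.8 gf 55.0 q6 1.25
```

```bash

python3 -m creep '{"commands":[{"offset":[-0.012,-0.011,0.012],"rotation":[0,0,0]},{"offset":[0,0,0],"rotation":[0,0,0.3]},{"offset":[0,0,0],"rotation":[0,0,0.6]},{"offset":[0,0,0],"rotation":[0,0,0.6]},{"offset":[0,0,0],"rotation":[0,0,0.5]},{"offset":[0,0,0],"rotation":[0,0,0]}]}' | sed -n '2p;4p'
python3 -c "
from h import *
goto(); print(r.get_obs()['moment'])"

```

```text
tcp_pos: [0.6123, 0.1529, 0.0144]
wrist_force: [-3.0, -1.6, 16.3]
t 15.22 tcp [612.3 152.9  14.4] yhead -70.11 tilt [0.17 0.02] F [-3.  -1.6 16.3] w 8.5 gf 55.0 q6 1.47
[-0.37414751  0.56385771 -0.01543514]
```

```bash

python3 -m creep '{"commands":[{"offset":[0,0,0],"rotation":[0,0,0.7]},{"offset":[0,0,0],"rotation":[0,0,0.7]},{"offset":[0,0,0],"rotation":[0,0,0.7]},{"offset":[0,0,0],"rotation":[0,0,0.7]},{"offset":[0,0,0],"rotation":[0,0,0.7]},{"offset":[0,0,0],"rotation":[0,0,0.7]},{"offset":[0,0,0],"rotation":[0,0,0]}]}' | sed -n '2p;4p'
python3 -c "
from h import *
goto(); print(r.get_obs()['moment'])"
python3 -m creep '{"commands":[{"offset":[0,0,0],"rotation":[0,0,0.7]},{"offset":[0,0,0],"rotation":[0,0,0.7]},{"offset":[0,0,0],"rotation":[0,0,0.7]},{"offset":[0,0,0],"rotation":[0,0,0.7]},{"offset":[0,0,0],"rotation":[0,0,0.7]},{"offset":[0,0,0],"rotation":[0,0,0.7]},{"offset":[0,0,0],"rotation":[0,0,0]}]}' | sed -n '2p;4p'
python3 -c "
from h import *
goto(); print(r.get_obs()['moment'])"

```

```text
tcp_pos: [0.6126, 0.153, 0.0145]
wrist_force: [-2.2, -1.3, 16.4]
t 15.80 tcp [612.6 153.   14.5] yhead -95.39 tilt [0.21 0.04] F [-2.2 -1.3 16.4] w 8.9 gf 55.0 q6 1.91
[-0.27010044  0.36001699 -0.0288989 ]
tcp_pos: [0.6125, 0.1533, 0.0145]
wrist_force: [-2.1, -0.3, 17.4]
t 16.38 tcp [612.5 153.3  14.5] yhead -120.59 tilt [0.2  0.05] F [-2.1 -0.3 17.4] w 9.0 gf 55.0 q6 2.35
[0.00408548 0.53906278 0.07168929]
```

```bash

python3 -m creep '{"commands":[{"offset":[0,0,0],"rotation":[0,0,0.7]},{"offset":[0,0,0],"rotation":[0,0,0.7]},{"offset":[0,0,0],"rotation":[0,0,0.7]},{"offset":[0,0,0],"rotation":[0,0,0.7]},{"offset":[0,0,0],"rotation":[0,0,0.7]},{"offset":[0,0,0],"rotation":[0,0,0.7]},{"offset":[0,0,0],"rotation":[0,0,0.4]},{"offset":[0,0,0],"rotation":[0,0,0]}]}' | sed -n '2p;4p'
python3 -m creep '{"commands":[{"offset":[0,0,0],"rotation":[0,0,0]},{"offset":[0,0,0],"rotation":[0,0,0]}]}' | sed -n '2p;4p'
python3 -c "
from h import *
goto(); o=r.get_obs(); print(o['moment']); T=o['tcp_pos'];R=Ro.from_quat(o['ee_rot']).as_matrix()
c=np.array([.60606,.12424]); e=np.array([.1692,.9856]); n=np.array([-.9856,.1692]);w=(T+R@[-.0011,0,0])[:2]-c
print(w@e*1000,w@n*1000)
for nm,sh in(('t+1',n),('s+1',e)): print(nm,np.round(R.T@np.r_[sh,0]/30,4))"

```

```text
tcp_pos: [0.6125, 0.1534, 0.0145]
wrist_force: [-2.3, 0.5, 16.9]
tcp_pos: [0.6124, 0.1535, 0.0145]
wrist_force: [-3.1, -0.1, 15.9]
t 17.22 tcp [612.4 153.5  14.5] yhead -147.93 tilt [0.19 0.06] F [-3.1 -0.1 15.9] w 9.1 gf 55.0 q6 2.82
[0.19856025 0.56887305 0.03022885]
30.696606118751216 -0.587880921709927
t+1 [-0.0222  0.0248 -0.0001]
s+1 [-0.0248 -0.0222  0.0001]
```

```bash

python3 -m creep '{"commands":[{"offset":[-0.009,0.01,-0.04],"rotation":[0,0,0]},{"offset":[0,0,-0.04],"rotation":[0,0,0]},{"offset":[0,0,-0.04],"rotation":[0,0,0]},{"offset":[0,0,0],"rotation":[0,0,0]},{"offset":[0,0,0],"rotation":[0,0,0]},{"offset":[0,0,0],"rotation":[0,0,0]}]}' | sed -n '2p;4p'
python3 -m creep '{"commands":[{"offset":[0,0,-0.03],"rotation":[0,0,0]},{"offset":[0,0,-0.03],"rotation":[0,0,0]},{"offset":[0,0,0],"rotation":[0,0,0]},{"offset":[0,0,0],"rotation":[0,0,0]},{"offset":[0,0,0],"rotation":[0,0,0]}]}' | sed -n '2p;4p'
python3 -c "
from h import *
goto()"
```

```text
tcp_pos: [0.6122, 0.1535, 0.0172]
wrist_force: [1.9, 1.0, 8.9]
tcp_pos: [0.6119, 0.1534, 0.0176]
wrist_force: [5.7, 2.9, -3.8]
t 18.13 tcp [611.9 153.4  17.6] yhead -147.93 tilt [0.17 0.05] F [ 5.7  2.9 -3.8] w 8.7 gf 55.0 q6 2.82
```

```bash

python3 -m creep '{"commands":[{"offset":[0.012,-0.014,0.025],"rotation":[0,0,0]},{"offset":[0,0,0],"rotation":[0,0,0]},{"offset":[0,0,0],"rotation":[0,0,0]}]}' | sed -n '2p;4p'
python3 -m creep '{"commands":[{"offset":[0,0,0],"rotation":[0,0,0]},{"offset":[0,0,0],"rotation":[0,0,0]},{"offset":[0,0,0],"rotation":[0,0,0]},{"offset":[0,0,0],"rotation":[0,0,0]},{"offset":[0,0,0],"rotation":[0,0,0]}]}' 50 | sed -n '2p;4,6p'
python3 -m creep '{"commands":[{"offset":[0,0,-0.5],"rotation":[0,0,0]},{"offset":[0,0,-1],"rotation":[0,0,0]},{"offset":[0,0,-1],"rotation":[0,0,0]},{"offset":[0,0,-1],"rotation":[0,0,0]},{"offset":[0,0,-1],"rotation":[0,0,0]},{"offset":[0,0,-0.7],"rotation":[0,0,0]},{"offset":[0,0,0],"rotation":[0,0,0]},{"offset":[0,0,0],"rotation":[0,0,0]}]}' | sed -n '2p;4,5p'
python3 -m creep '{"commands":[{"offset":[0,0,0],"rotation":[0,0,0]},{"offset":[0,0,0],"rotation":[0,0,0]}]}' | sed -n '2p;4,5p'
python3 - <<'E'
from h import *
goto(); snap('wrist','w7'); goto()
c=np.array([.60606,.12424]); e=np.array([.1692,.9856]); n=np.array([-.9856,.1692])
X=cloud('w7'); D=X[...,:2]-c; s=D@e*1000; t=D@n*1000; Z=X[...,2]*1000
near=np.hypot(s-29,t)<25
for a,b in((22,30),(35,55),(55,75),(75,95)):
    m=near&(Z>a)&(Z<b)&((abs(t)<9.5) if a<30 else True)
    if m.sum()>5: v,u=np.nonzero(m); print(a,b,m.sum(),'s',np.round(np.percentile(s[m],[2,50,98]),1),'t',np.round(np.percentile(t[m],[2,50,98]),1),'z',np.round(np.percentile(Z[m],[10,50,90]),1),'px',u.mean(),v.mean())
for lo,hi in((-40,0),(50,75),(75,108)):
    m=(s>lo)&(s<hi)&(Z>30.8)&(Z<35)&(abs(t)<26); a=t[m&(t<0)];b=t[m&(t>0)]
    if len(a)>20 and len(b)>20: print(lo,np.round([*np.percentile(a,[2,98]),*np.percentile(b,[2,98])],2))
E
```

```text
tcp_pos: [0.6121, 0.1533, 0.0175]
wrist_force: [2.4, 1.3, 3.7]
tcp_pos: [0.6102, 0.1525, 0.0165]
wrist_force: [-0.1, 0.9, -0.4]
grip_width: 0.0403
grasp_force: 0.0
tcp_pos: [0.6114, 0.1529, 0.1739]
wrist_force: [0.4, -0.0, -0.5]
grip_width: 0.0502
tcp_pos: [0.6097, 0.1525, 0.1711]
wrist_force: [0.0, -0.7, 0.2]
grip_width: 0.0497
t 19.63 tcp [609.7 152.5 171.1] yhead -147.92 tilt [-0.16 -0.04] F [ 0.  -0.7  0.2] w 49.7 gf 0.0 q6 2.82
t 19.68 tcp [609.7 152.5 171.1] yhead -147.92 tilt [-0.16 -0.04] F [ 0.4  0.1 -0.3] w 50.0 gf 0.0 q6 2.82
22 30 282 s [19.7 25.3 39.1] t [-9.2 -3.2  9.1] z [26.5 27.8 29.1] px 312.6595744680851 209.06028368794327
35 55 54 s [24.7 26.  31.2] t [-5.  -3.2  2. ] z [36.8 45.5 52.3] px 312.1296296296296 212.37037037037038
55 75 64 s [24.7 26.3 32. ] t [-4.9 -3.3  1.6] z [56.8 65.5 73. ] px 311.71875 217.890625
75 95 153 s [24.8 28.4 33.4] t [-4.7 -1.   3.8] z [79.1 86.6 88.1] px 311.8496732026144 227.00653594771242
-40 [-19.97 -10.76  11.75  20.88]
50 [-20.04 -10.9   11.77  20.89]
75 [-19.94 -10.85  11.67  20.94]
```

View pics/w7.png

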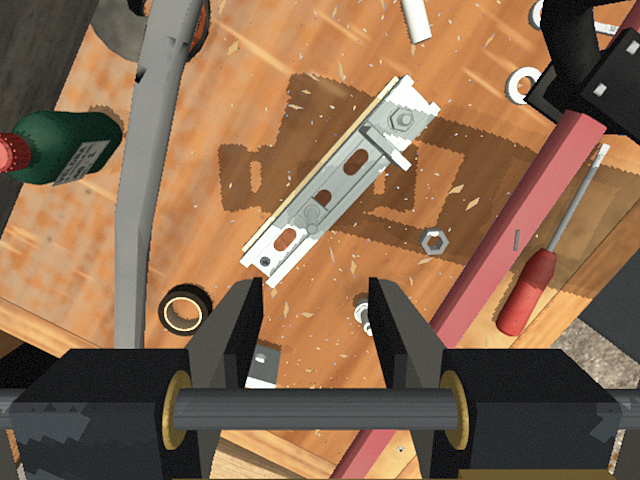

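The picture shows the nut locked in the slot at (312,220), its plate across the slot below the lips. The plate top is at 27.8 and the tip at 87.6, which fit the caught position. The rest is undisturbed. Next I'll turn to the bracket heading and view the stud from the pose where the bracket's hole will be.

```bash

python3 -m creep '{"commands":[{"offset":[0,0,0],"rotation":[0,0,-1]},{"offset":[0,0,0],"rotation":[0,0,-1]},{"offset":[0,0,0],"rotation":[0,0,-1]},{"offset":[0,0,0],"rotation":[0,0,-1]},{"offset":[0,0,0],"rotation":[0,0,-1]},{"offset":[0,0,0],"rotation":[0,0,-1]},{"offset":[0,0,0],"rotation":[0,0,-1]},{"offset":[0,0,0],"rotation":[0,0,-1]}]}' | tail -1
python3 -m creep '{"commands":[{"offset":[0,0,0],"rotation":[0,0,-1]},{"offset":[0,0,0],"rotation":[0,0,-1]},{"offset":[0,0,0],"rotation":[0,0,-1]},{"offset":[0,0,0],"rotation":[0,0,-1]},{"offset":[0,0,0],"rotation":[0,0,-1]},{"offset":[0,0,0],"rotation":[0,0,-1]},{"offset":[0,0,0],"rotation":[0,0,-1]},{"offset":[0,0,0],"rotation":[0,0,-1]}]}' | tail -1
python3 -m creep '{"commands":[{"offset":[0,0,0],"rotation":[0,0,-1]},{"offset":[0,0,0],"rotation":[0,0,-1]},{"offset":[0,0,0],"rotation":[0,0,-1]},{"offset":[0,0,0],"rotation":[0,0,-1]},{"offset":[0,0,0],"rotation":[0,0,-1]},{"offset":[0,0,0],"rotation":[0,0,-1]},{"offset":[0,0,0],"rotation":[0,0,-1]}]}' | tail -1
python3 - <<'E'
from h import *
goto([.6067,.1262,.079],-9.74)
X=cloud('w3'); Z=X[...,2]*1000
near=(abs(X[...,0]-.567)<.06)&(abs(X[...,1]-.33)<.05)
for a,b in((20,66),(2.5,10)):
    m=near&(Z>a)&(Z<b); print(a,b,m.sum(),cv2.minAreaRect(X[m][:,:2].astype(np.float32)*1000),np.round(X[m].mean(0)*1000,1),np.percentile(Z[m],[5,95]))
E
```

```text
grasp_force: 0.0
grasp_force: 0.0
grasp_force: 0.0
t 21.60 tcp [610.1 152.6 171.4] yhead -9.63 tilt [-0.13 -0.03] F [ 0.1 -0.5 -0.3] w 49.8 gf 0.0 q6 0.41
 shift units [-0.884  0.041  3.082]
 turn units 0.018
20 66 1304 ((574.1199951171875, 315.088134765625), (40.58634948730469, 7.309741497039795), 12.806486129760742) [575.6 313.7  46.8] [22.360232   60.91123896]
2.5 10 1283 ((564.2357788085938, 336.9787902832031), (71.11051940917969, 118.49108123779297), 80.98433685302734) [568.6 349.8   6.1] [4.42037989 7.74426079]
```

```bash

python3 -m creep '{"commands":[{"offset":[-0.44,0.02,0],"rotation":[0,0,0]},{"offset":[-0.44,0.02,0.6],"rotation":[0,0,0]},{"offset":[0,0,0.7],"rotation":[0,0,0]},{"offset":[0,0,0.7],"rotation":[0,0,0]},{"offset":[0,0,0.7],"rotation":[0,0,0]},{"offset":[0,0,0.38],"rotation":[0,0,0]},{"offset":[0,0,0],"rotation":[0,0,0]},{"offset":[0,0,0],"rotation":[0,0,0]}]}' | tail -1
python3 -m creep '{"commands":[{"offset":[0,0,0],"rotation":[0,0,0]},{"offset":[0,0,0],"rotation":[0,0,0]},{"offset":[0,0,0],"rotation":[0,0,0]},{"offset":[0,0,0],"rotation":[0,0,0]}]}' | tail -1
python3 - <<'E'
from h import *
goto(); snap('wrist','w8'); goto()
o=r.get_obs();T=o['tcp_pos'];R=Ro.from_quat(o['ee_rot']).as_matrix()
X=cloud('w8'); Z=X[...,2]*1000; L=(X-T)@R*1000
near=(np.hypot(L[...,0]-27,L[...,1])<12)
for a,b in((85,92),(80,84),(70,80),(55,70)):
    m=near&(Z>a)&(Z<b)
    if m.sum()>10:
        v,u=np.nonzero(m); print(a,b,m.sum(),'Lx',np.round(np.percentile(L[m][:,0],[2,50,98]),2),'Ly',np.round(np.percentile(L[m][:,1],[2,50,98]),2),'z',np.round(np.percentile(Z[m],[10,50,90]),1),'circ',cv2.minEnclosingCircle(L[m][:,:2].astype(np.float32)),'px',u.min(),u.max(),v.min(),v.max())
c=np.array([.60606,.12424]); e=np.array([.1692,.9856]); n=np.array([-.9856,.1692])
D=X[...,:2]-c; s=D@e*1000; t=D@n*1000
for lo,hi in((-40,0),(50,75),(75,108)):
    m=(s>lo)&(s<hi)&(Z>30.8)&(Z<35)&(abs(t)<26); a=t[m&(t<0)];b=t[m&(t>0)]
    if len(a)>20 and len(b)>20: print(lo,np.round([*np.percentile(a,[2,98]),*np.percentile(b,[2,98])],2))
p=load('w8')[0]; np.save('tipcrop.npy',p)
E
```

```text
grasp_force: 0.0
grasp_force: 0.0
t 22.60 tcp [608.  126.7  81.4] yhead -9.93 tilt [0.08 0.02] F [-0.2  0.5  1.1] w 49.9 gf 0.0 q6 0.38
t 22.65 tcp [607.9 126.7  81.2] yhead -9.93 tilt [0.07 0.01] F [-0.4 -0.3 -0.5] w 49.8 gf 0.0 q6 0.38
85 92 204 Lx [23.16 27.15 30.66] Ly [-4.41 -0.68  3.04] z [86.1 87.3 88.2] circ ((26.88315773010254, -0.5943475365638733), 4.3985700607299805) px 306 322 216 232
80 84 42 Lx [25.51 30.54 31.4 ] Ly [-5.55 -0.42  4.18] z [81.  82.7 83.8] circ ((26.870670318603516, -0.667569637298584), 4.901597499847412) px 305 323 214 227
70 80 69 Lx [28.29 30.88 31.64] Ly [-5.15 -0.69  3.81] z [70.8 75.  79.3] circ ((27.624650955200195, -0.48412418365478516), 4.819725036621094) px 306 323 209 221
55 70 87 Lx [27.46 30.87 31.68] Ly [-5.41 -0.72  3.98] z [56.8 62.4 68.3] circ ((27.20783233642578, -0.7419967651367188), 4.832550525665283) px 306 322 204 214
-40 [-20.65 -11.69  11.06  20.22]
50 [-20.68 -11.74  11.21  20.2 ]
75 [-20.61 -11.52  11.11  20.22]
```

```bash

python3 -m creep '{"commands":[{"offset":[0,0,-0.7],"rotation":[0,0,0]},{"offset":[0,0,-0.7],"rotation":[0,0,0]},{"offset":[0,0,0],"rotation":[0,0,0]}]}' 62 | tail -1
python3 -m creep '{"commands":[{"offset":[0.75,-0.274,0],"rotation":[0,0,0]},{"offset":[0.75,-0.274,0],"rotation":[0,0,0]},{"offset":[0.75,-0.274,0],"rotation":[0,0,0]},{"offset":[0.75,-0.274,0],"rotation":[0,0,0]},{"offset":[0.75,-0.274,0],"rotation":[0,0,0]},{"offset":[0.75,-0.274,0],"rotation":[0,0,0]},{"offset":[0.75,-0.274,0],"rotation":[0,0,0]},{"offset":[0.75,-0.274,0],"rotation":[0,0,0]}]}' | tail -1
python3 -m creep '{"commands":[{"offset":[0,0,0],"rotation":[0,0,-1]},{"offset":[0,0,0],"rotation":[0,0,-1]},{"offset":[0,0,0],"rotation":[0,0,-1]},{"offset":[0,0,0],"rotation":[0,0,-0.8]},{"offset":[0,0,0],"rotation":[0,0,0]},{"offset":[0,0,0],"rotation":[0,0,0]},{"offset":[0,0,0],"rotation":[0,0,0]},{"offset":[0,0,0],"rotation":[0,0,0]}]}' | tail -1
cat > brk.py <<'E'
from h import *
import sys
tag=sys.argv[1]; zmin=float(sys.argv[2])  # zmin: bench z of bracket underside (mm)
goto(); snap('wrist',tag); goto()
o=r.get_obs();T=o['tcp_pos'];R=Ro.from_quat(o['ee_rot']).as_matrix()
X=cloud(tag); Z=X[...,2]*1000-zmin; L=(X-T)@R*1000
near=(abs(L[...,0]-15)<60)&(abs(L[...,1])<26)
for a,b in((57,64),(20,64),(3.8,8.5)):
    m=near&(Z>a)&(Z<b)&(L[...,0]<75)
    if m.sum()>10: print(a,b,m.sum(),'rect L',np.round(cv2.minAreaRect(L[m][:,:2].astype(np.float32))[0],2),cv2.minAreaRect(L[m][:,:2].astype(np.float32))[1:],'Ly',np.round(np.percentile(L[m][:,1],[2,98]),1),'Lx',np.round(np.percentile(L[m][:,0],[2,98]),1),'z',np.round(np.percentile(Z[m],[5,50,95]),1))
# hole: pixels in foot region lower than foot top
f=(near&(Z>3.8)&(Z<8.5)).astype(np.uint8)
cs,h=cv2.findContours(f,cv2.RETR_CCOMP,cv2.CHAIN_APPROX_NONE)
p,d,M,c=load(tag)
for k,q in enumerate(cs):
    if h[0][k][3]>=0 and cv2.contourArea(q)>80:
        pr=cv2.fitEllipse(q); ctr=pr[0]; w=onz(tag,*ctr,(zmin+6)/1000); print('hole px',np.round(ctr,1),np.round(pr[1],1),'L',np.round((w-T)@R*1000,2),'world',np.round(w*1000,1))
E
python3 brk.py w9 0
python3 -c "
from h import *
goto([.5741,.3151,-.003],12.8)"
```

```text
grasp_force: 0.0
grasp_force: 0.0
grasp_force: 0.0
t 24.23 tcp [573.7 315.1 122.4] yhead 12.75 tilt [-0. -0.] F [ 0.  -0.1 -0.6] w 62.1 gf 0.0 q6 0.28
t 24.28 tcp [573.7 315.1 122.5] yhead 12.78 tilt [-0.  0.] F [0.3 0.7 0.1] w 62.0 gf 0.0 q6 0.28
57 64 526 rect L [0.43 0.62] ((39.5056266784668, 6.683252334594727), 89.76651763916016) Ly [-18.3  19.6] Lx [-2.6  3.6] z [58.4 60.2 61.3]
20 64 1160 rect L [0.49 0.85] ((39.980377197265625, 6.768932342529297), 89.9648666381836) Ly [-18.3  20.1] Lx [-2.5  3.7] z [22.4 54.5 61. ]
3.8 8.5 2369 rect L [29.55  0.79] ((40.07278823852539, 43.7311897277832), 89.83869934082031) Ly [-18.5  20.1] Lx [ 9.3 51.2] z [5.  6.3 7.6]
hole px [316.5 186.3] [14.9 15.3] L [ 27.5    0.77 116.45] world [568.4 342.1   6. ]
t 24.28 tcp [573.7 315.1 122.5] yhead 12.78 tilt [-0.  0.] F [0.3 0.7 0.1] w 62.0 gf 0.0 q6 0.28
 shift units [-4.000e-03  1.100e-02  4.182e+00]
 turn units -0.004
```

```bash

python3 -m creep '{"commands":[{"offset":[0.015,0.023,0.5],"rotation":[0,0,0]},{"offset":[0,0,0.8],"rotation":[0,0,0]},{"offset":[0,0,0.8],"rotation":[0,0,0]},{"offset":[0,0,0.8],"rotation":[0,0,0]},{"offset":[0,0,0.6],"rotation":[0,0,0]},{"offset":[0,0,0.4],"rotation":[0,0,0]},{"offset":[0,0,0.28],"rotation":[0,0,0]},{"offset":[0,0,0],"rotation":[0,0,0]}]}' | sed -n '2p;4p'
python3 -m creep '{"commands":[{"offset":[0,0,0],"rotation":[0,0,0]},{"offset":[0,0,0],"rotation":[0,0,0]},{"offset":[0,0,0],"rotation":[0,0,0]},{"offset":[0,0,0],"rotation":[0,0,0]},{"offset":[0,0,0],"rotation":[0,0,0]},{"offset":[0,0,0],"rotation":[0,0,0]},{"offset":[0,0,0],"rotation":[0,0,0]}]}' 0 35 | sed -n '2,6p'
```

```text
tcp_pos: [0.5735, 0.3153, -0.0044]
wrist_force: [-0.1, -0.3, -0.7]
tcp_pos: [0.575, 0.3162, -0.0018]
ee_rot: [0.623, 0.782, 0.001, 0.0]
wrist_force: [-0.7, -1.1, 5.8]
grip_width: 0.0393
grasp_force: 35.0
```

```bash

python3 -m creep '{"commands":[{"offset":[0,0,-0.2],"rotation":[0,0,0]},{"offset":[0,0,-0.5],"rotation":[0,0,0]},{"offset":[0,0,-0.8],"rotation":[0,0,0]},{"offset":[0,0,-0.8],"rotation":[0,0,0]},{"offset":[0,0,-0.8],"rotation":[0,0,0]},{"offset":[0,0,-0.6],"rotation":[0,0,0]},{"offset":[0,0,0],"rotation":[0,0,0]},{"offset":[0,0,0],"rotation":[0,0,0]}]}' | sed -n '2p;4,6p'
python3 -m creep '{"commands":[{"offset":[0,0,0],"rotation":[0,0,1]},{"offset":[0,0,0],"rotation":[0,0,1]},{"offset":[0,0,0],"rotation":[0,0,1]},{"offset":[0,0,0],"rotation":[0,0,0.75]},{"offset":[0,0,0],"rotation":[0,0,0]},{"offset":[0,0,0],"rotation":[0,0,0]}]}' | sed -n '2p;4,6p'
python3 -c "
from h import *
goto([.608,.127,.11],-9.74)"
```

```text
tcp_pos: [0.5747, 0.316, 0.1088]
wrist_force: [0.1, 0.2, -2.5]
grip_width: 0.0398
grasp_force: 35.0
tcp_pos: [0.5733, 0.3153, 0.1063]
wrist_force: [0.3, 0.2, -1.7]
grip_width: 0.0395
grasp_force: 35.0
t 26.70 tcp [573.3 315.3 106.3] yhead -9.47 tilt [-0.13 -0.07] F [ 0.3  0.2 -1.7] w 39.5 gf 35.0 q6 0.67
 shift units [-6.     2.174 -0.117]
 turn units 0.044
```

```bash

python3 -m creep '{"commands":[{"offset":[-0.75,0.272,0],"rotation":[0,0,0]},{"offset":[-0.75,0.272,-0.11],"rotation":[0,0,0]},{"offset":[-0.75,0.272,0],"rotation":[0,0,0]},{"offset":[-0.75,0.272,0],"rotation":[0,0,0]},{"offset":[-0.75,0.272,0],"rotation":[0,0,0]},{"offset":[-0.75,0.272,0],"rotation":[0,0,0]},{"offset":[-0.75,0.272,0],"rotation":[0,0,0]},{"offset":[-0.75,0.272,0],"rotation":[0,0,0]}]}' | tail -1
python3 -m creep '{"commands":[{"offset":[0,0,0],"rotation":[0,0,0.04]},{"offset":[0,0,0],"rotation":[0,0,0]},{"offset":[0,0,0],"rotation":[0,0,0]},{"offset":[0,0,0],"rotation":[0,0,0]},{"offset":[0,0,0],"rotation":[0,0,0]},{"offset":[0,0,0],"rotation":[0,0,0]}]}' | tail -1
python3 brk.py w10 112
python3 -c "
from h import *
p,d,M,c=load('w8')
# stud in world through w8 with its tcp/orientation (near heading -9.93)
h=np.radians(-9.93); y=np.array([np.cos(h),np.sin(h)]); x=np.array([-y[1],y[0]]); S=np.array([607.9,126.7])+26.88*x-.63*y; print('stud',S)
goto()
X=cloud('w10'); c0=np.array([.60606,.12424]); e=np.array([.1692,.9856]); n=np.array([-.9856,.1692]); D=X[...,:2]-c0; s=D@e*1000; t=D@n*1000; Z=X[...,2]*1000
m=(s>75)&(s<108)&(Z>30.8)&(Z<35)&(abs(t)<26); a=t[m&(t<0)];b=t[m&(t>0)]; print(np.round([*np.percentile(a,[2,98]),*np.percentile(b,[2,98])],2))
cv2.imwrite('pics/w10b.png',load('w10')[0])"
```

```text
grasp_force: 35.0
grasp_force: 35.0
t 27.87 tcp [608.4 128.3 111.3] yhead -9.77 tilt [-0.01  0.  ] F [-0.7  0.  -0.9] w 39.4 gf 35.0 q6 0.38
t 27.92 tcp [608.4 128.2 111.3] yhead -9.79 tilt [-0.01  0.  ] F [ 0.4 -0.3 -1.2] w 39.2 gf 35.0 q6 0.38
57 64 2080 rect L [-0.35  0.08] ((51.93509292602539, 21.2436466217041), 89.68550872802734) Ly [-23.3  23.5] Lx [-6.4  9.8] z [57.8 61.  62.5]
20 64 5692 rect L [-0.33  0.06] ((51.947879791259766, 21.246524810791016), 89.73825073242188) Ly [-24.   24.2] Lx [-3.   9.8] z [23.1 51.4 61.9]
3.8 8.5 5615 rect L [29.2  -0.44] ((40.15510940551758, 43.457794189453125), 89.48700714111328) Ly [-19.7  18.8] Lx [ 9.  50.4] z [6.1 7.2 8.2]
hole px [314.8 224.9] [21.7 23.3] L [27.03 -0.48 -6.67] world [612.5 154.9 118. ]
stud [611.91475626 153.28595554]
t 27.92 tcp [608.4 128.2 111.3] yhead -9.79 tilt [-0.01  0.  ] F [ 0.4 -0.3 -1.2] w 39.2 gf 35.0 q6 0.38
[-20.69 -11.72  11.08  20.09]
```

View pics/w10b.png

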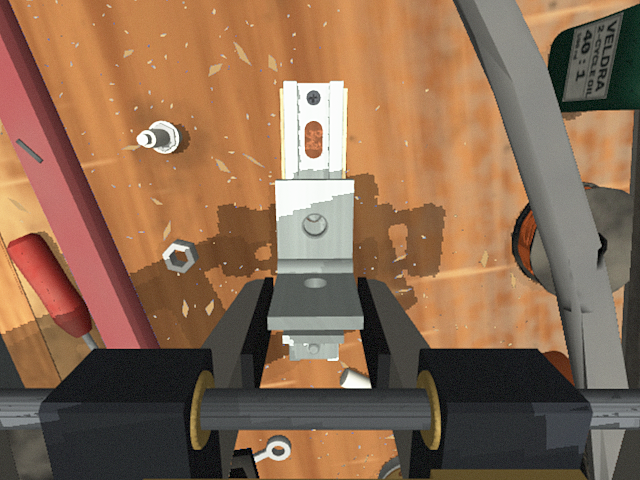

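The picture shows the bracket square in the hand over the rail. Its hole is at (315,225), and the stud tip is visible through it. I'll correct by about 2 mm and go down to just above the tip.

```bash

python3 -m creep '{"commands":[{"offset":[-0.068,-0.011,0],"rotation":[0,0,0.05]},{"offset":[0,0,0.25],"rotation":[0,0,0]},{"offset":[0,0,0.25],"rotation":[0,0,0]},{"offset":[0,0,0.2],"rotation":[0,0,0]},{"offset":[0,0,0],"rotation":[0,0,0]},{"offset":[0,0,0],"rotation":[0,0,0]},{"offset":[0,0,0],"rotation":[0,0,0]},{"offset":[0,0,0],"rotation":[0,0,0]}]}' | tail -1
python3 -m creep '{"commands":[{"offset":[0,0,0],"rotation":[0,0,0]},{"offset":[0,0,0],"rotation":[0,0,0]},{"offset":[0,0,0],"rotation":[0,0,0]}]}' | tail -1
python3 brk.py w11 92.4
python3 -c "
from h import *
o=r.get_obs();T=o['tcp_pos'];R=Ro.from_quat(o['ee_rot']).as_matrix()
S=np.array([.61191,.15329,T[2]]); print('stud in tool',R.T@(S-T)*1000)
X=cloud('w11');L=(X-T)@R*1000; Z=X[...,2]*1000
m=(np.hypot(L[...,0]-27,L[...,1])<5.5)&(Z>84)&(Z<91); v,u=np.nonzero(m); print('tip thru hole',m.sum(),np.round(np.percentile(L[m][:,0],[2,50,98]),2),np.round(np.percentile(L[m][:,1],[2,50,98]),2),np.percentile(Z[m],[10,50,90]),u.min(),u.max(),v.min(),v.max())
m=(abs(L[...,0]-42)<6)&(abs(L[...,1])<15);print('foot top',np.nanmedian(Z[m]))
p=load('w11')[0][185:275,255:375]; cv2.imwrite('pics/w11c.png',cv2.resize(p,(800,600),interpolation=cv2.INTER_CUBIC))"
```

```text
grasp_force: 35.0
grasp_force: 35.0
t 28.83 tcp [608.  125.5  90.6] yhead -10.16 tilt [0.02 0.  ] F [ 0.6 -0.2 -1.9] w 39.3 gf 35.0 q6 0.38
t 28.88 tcp [608.  125.5  90.6] yhead -10.17 tilt [0.02 0.01] F [-0.1 -0.8 -1.9] w 39.5 gf 35.0 q6 0.38
57 64 1985 rect L [-0.42  0.01] ((51.970394134521484, 21.307697296142578), 89.9427261352539) Ly [-23.6  23.9] Lx [-6.2  9.7] z [57.6 60.1 62.5]
20 64 5623 rect L [-0.67  0.01] ((51.996768951416016, 21.801956176757812), 89.9427261352539) Ly [-24.2  24.3] Lx [-3.3  9.7] z [24.2 51.3 61. ]
3.8 8.5 5807 rect L [28.76 -0.36] ((40.103271484375, 44.091529846191406), 89.72447204589844) Ly [-19.6  18.9] Lx [ 8.5 50.3] z [5.  6.2 7.3]
hole px [314.8 225.1] [22.3 23.2] L [27.09 -0.38 -7.82] world [612.4 152.2  98.4]
stud in tool [ 2.80515329e+01 -1.05444074e+00  3.97078998e-03]
tip thru hole 132 [24.06 27.18 30.11] [-4.68 -0.81  2.74] [86.37018727 87.4539228  88.46149536] 306 322 215 225
foot top 98.28394516468674
```

View pics/w11c.png

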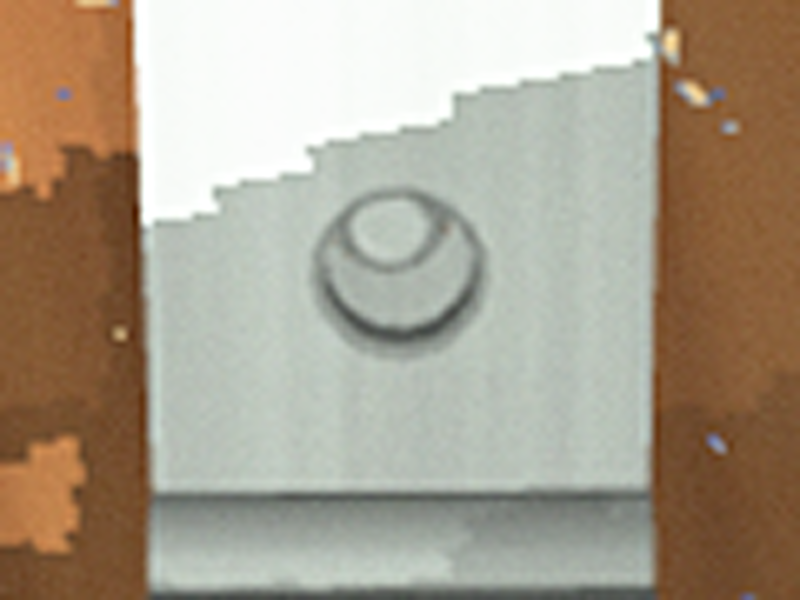

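The crop shows the stud tip through the hole, slightly toward the upper-left of it. The stud reads (27.95, −1.0) in tool axes and the hole (27.1, −0.4). I'll shift +0.9 and −0.6 mm and lower gently.

```bash

python3 -m creep '{"commands":[{"offset":[0.029,-0.02,0],"rotation":[0,0,0]},{"offset":[0,0,0],"rotation":[0,0,0]},{"offset":[0,0,0.06],"rotation":[0,0,0]},{"offset":[0,0,0.06],"rotation":[0,0,0]},{"offset":[0,0,0.06],"rotation":[0,0,0]},{"offset":[0,0,0.06],"rotation":[0,0,0]},{"offset":[0,0,0],"rotation":[0,0,0]},{"offset":[0,0,0],"rotation":[0,0,0]}]}' | sed -n '2p;4p'
python3 -m creep '{"commands":[{"offset":[0,0,0],"rotation":[0,0,0]},{"offset":[0,0,0],"rotation":[0,0,0]},{"offset":[0,0,0],"rotation":[0,0,0]}]}' | sed -n '2p;4p'
python3 brk.py w12 85.2
python3 -c "
from h import *
o=r.get_obs();T=o['tcp_pos'];R=Ro.from_quat(o['ee_rot']).as_matrix()
S=np.array([.61191,.15329,T[2]]); print('stud in tool',R.T@(S-T)*1000)
X=cloud('w12');L=(X-T)@R*1000; Z=X[...,2]*1000
m=(abs(L[...,0]-42)<6)&(abs(L[...,1])<15);print('foot top',np.nanmedian(Z[m]))"
```

```text
tcp_pos: [0.6073, 0.1264, 0.083]
wrist_force: [0.2, 0.4, -1.6]
tcp_pos: [0.6075, 0.1264, 0.0833]
wrist_force: [0.2, 0.5, -2.6]
t 29.80 tcp [607.5 126.4  83.3] yhead -10.17 tilt [0.01 0.  ] F [ 0.2  0.5 -2.6] w 39.6 gf 35.0 q6 0.38
t 29.85 tcp [607.5 126.4  83.3] yhead -10.17 tilt [0.01 0.  ] F [-0.4  0.6 -1.4] w 39.4 gf 35.0 q6 0.38
57 64 1968 rect L [-0.59 -0.01] ((21.688140869140625, 51.93007278442383), 0.12168432027101517) Ly [-23.6  23.8] Lx [-6.5  9.7] z [57.6 60.  62.2]
20 64 5625 rect L [-0.67 -0.02] ((21.84598159790039, 51.98767852783203), 0.12168429791927338) Ly [-24.2  24.3] Lx [-3.3  9.7] z [24.1 51.1 60.9]
3.8 8.5 5809 rect L [28.8  -0.36] ((40.146183013916016, 44.06679153442383), 89.89236450195312) Ly [-19.6  18.9] Lx [ 8.4 50.3] z [4.9 6.1 7.2]
hole px [314.9 225.2] [22.2 23.5] L [27.11 -0.37 -7.91] world [612.  153.2  91.2]
stud in tool [ 2.72021842e+01 -4.32525320e-01  2.18260612e-03]
foot top 90.94533061553211
```

```bash

python3 -m creep '{"commands":[{"offset":[0,0,0.12],"rotation":[0,0,0]},{"offset":[0,0,0.12],"rotation":[0,0,0]},{"offset":[0,0,0.12],"rotation":[0,0,0]},{"offset":[0,0,0.12],"rotation":[0,0,0]},{"offset":[0,0,0.12],"rotation":[0,0,0]},{"offset":[0,0,0],"rotation":[0,0,0]},{"offset":[0,0,0],"rotation":[0,0,0]}]}' | sed -n '2p;4p'
python3 -m creep '{"commands":[{"offset":[0,0,0.12],"rotation":[0,0,0]},{"offset":[0,0,0.12],"rotation":[0,0,0]},{"offset":[0,0,0.12],"rotation":[0,0,0]},{"offset":[0,0,0.12],"rotation":[0,0,0]},{"offset":[0,0,0.12],"rotation":[0,0,0]},{"offset":[0,0,0.12],"rotation":[0,0,0]},{"offset":[0,0,0],"rotation":[0,0,0]},{"offset":[0,0,0],"rotation":[0,0,0]}]}' | sed -n '2p;4p'
python3 -m creep '{"commands":[{"offset":[0,0,0.1],"rotation":[0,0,0]},{"offset":[0,0,0.1],"rotation":[0,0,0]},{"offset":[0,0,0.05],"rotation":[0,0,0]},{"offset":[0,0,0],"rotation":[0,0,0]},{"offset":[0,0,0],"rotation":[0,0,0]},{"offset":[0,0,0],"rotation":[0,0,0]}]}' | sed -n '2p;4p'
python3 -c "
from h import *
goto([.6075,.1264,.0305])"
```

```text
tcp_pos: [0.6072, 0.1264, 0.0648]
wrist_force: [-0.9, 0.9, -1.6]
tcp_pos: [0.6072, 0.1264, 0.0433]
wrist_force: [-0.2, 0.6, -1.8]
tcp_pos: [0.6076, 0.1265, 0.0362]
wrist_force: [0.5, -0.4, -1.6]
t 31.60 tcp [607.6 126.5  36.2] yhead -10.16 tilt [0.01 0.  ] F [ 0.5 -0.4 -1.6] w 39.5 gf 35.0 q6 0.38
 shift units [-0.003 -0.002  0.189]
```

```bash

python3 -m creep '{"commands":[{"offset":[0,0,0.05],"rotation":[0,0,0]},{"offset":[0,0,0.05],"rotation":[0,0,0]},{"offset":[0,0,0.04],"rotation":[0,0,0]},{"offset":[0,0,0.02],"rotation":[0,0,0]},{"offset":[0,0,0],"rotation":[0,0,0]},{"offset":[0,0,0],"rotation":[0,0,0]},{"offset":[0,0,0],"rotation":[0,0,0]}]}' | sed -n '2p;4p'
python3 -m creep '{"commands":[{"offset":[0,0,0.02],"rotation":[0,0,0]},{"offset":[0,0,0],"rotation":[0,0,0]},{"offset":[0,0,0],"rotation":[0,0,0]}]}' | sed -n '2p;4p'
python3 brk.py w13 32.1
```

```text
tcp_pos: [0.6075, 0.1264, 0.0313]
wrist_force: [-0.2, -0.2, -1.5]
tcp_pos: [0.6074, 0.1264, 0.0307]
wrist_force: [-0.7, 1.6, -1.5]
t 32.43 tcp [607.4 126.4  30.7] yhead -10.17 tilt [0. 0.] F [-0.7  1.6 -1.5] w 40.0 gf 35.0 q6 0.38
t 32.48 tcp [607.5 126.4  30.7] yhead -10.17 tilt [-0. -0.] F [ 1.2  0.3 -1.8] w 39.6 gf 35.0 q6 0.38
57 64 2022 rect L [9.09 0.  ] ((51.926239013671875, 40.24824905395508), 89.00713348388672) Ly [-23.6  23.9] Lx [-6.3  9.7] z [57.7 60.4 62.3]
20 64 6462 rect L [ 2.36 -0.54] ((46.598812103271484, 47.30644989013672), 42.90182876586914) Ly [-23.9  24. ] Lx [-3.2 31.6] z [23.9 51.2 61.2]
3.8 8.5 5239 rect L [28.96 -0.43] ((40.12323760986328, 43.589332580566406), 89.84736633300781) Ly [-19.7  18.9] Lx [ 8.7 50.3] z [5.4 6.5 7.6]
```

```bash

python3 -m creep '{"commands":[{"offset":[0,0,0.015],"rotation":[0,0,0]},{"offset":[0,0,0],"rotation":[0,0,0]},{"offset":[0,0,0],"rotation":[0,0,0]},{"offset":[0,0,0],"rotation":[0,0,0]}]}' | sed -n '2p;4p'
python3 -m creep '{"commands":[{"offset":[0,0,0.015],"rotation":[0,0,0]},{"offset":[0,0,0],"rotation":[0,0,0]},{"offset":[0,0,0],"rotation":[0,0,0]},{"offset":[0,0,0],"rotation":[0,0,0]}]}' | sed -n '2p;4p'
```

```text
tcp_pos: [0.6074, 0.1264, 0.0302]
wrist_force: [0.1, -0.1, -2.0]
tcp_pos: [0.6075, 0.1264, 0.0301]
wrist_force: [-1.6, -0.6, 3.3]
```

```bash

python3 -m creep '{"commands":[{"offset":[0,0,-0.01],"rotation":[0,0,0]},{"offset":[0,0,0],"rotation":[0,0,0]},{"offset":[0,0,0],"rotation":[0,0,0]},{"offset":[0,0,0],"rotation":[0,0,0]},{"offset":[0,0,0],"rotation":[0,0,0]},{"offset":[0,0,0],"rotation":[0,0,0]}]}' 64 | sed -n '2p;4,6p'
python3 -m creep '{"commands":[{"offset":[0,0,-0.2],"rotation":[0,0,0]},{"offset":[0,0,-0.5],"rotation":[0,0,0]},{"offset":[0,0,-0.8],"rotation":[0,0,0]},{"offset":[0,0,-0.8],"rotation":[0,0,0]},{"offset":[0,0,-0.8],"rotation":[0,0,0]},{"offset":[0,0,-0.8],"rotation":[0,0,0]},{"offset":[0,0,-0.8],"rotation":[0,0,0]},{"offset":[0,0,0],"rotation":[0,0,0]}]}' | sed -n '2p;4,5p'
python3 -m creep '{"commands":[{"offset":[0,0,0],"rotation":[0,0,0]},{"offset":[0,0,0],"rotation":[0,0,0]},{"offset":[0,0,0],"rotation":[0,0,0]},{"offset":[0,0,0],"rotation":[0,0,0]}]}' | tail -1
python3 brk.py w14 32.1
python3 - <<'E'
from h import *
c=np.array([.60606,.12424]); e=np.array([.1692,.9856]); n=np.array([-.9856,.1692])
X=cloud('w14'); D=X[...,:2]-c; s=D@e*1000; t=D@n*1000; Z=X[...,2]*1000
m=(s>8)&(s<65)&(abs(t)<26)&(Z>35.5)&(Z<41); q=cv2.minAreaRect(np.stack([s[m],t[m]],1).astype(np.float32)); print('foot st',q,np.percentile(Z[m],[10,50,90]))
for a,b in((10,20),(45,56)):
    k=m&(s>a)&(s<b); print(a,np.median(Z[k]))
k=(np.hypot(s-29,t)<9)&(Z>84)&(Z<92); print('tip',np.median(Z[k]),k.sum(),np.percentile(s[k],[2,98]),np.percentile(t[k],[2,98]))
k=(abs(s)<12)&(abs(t)<24)&(Z>85)&(Z<97); print('leg top',np.percentile(Z[k],[50,90]),np.percentile(s[k],[2,98]),np.percentile(t[k],[2,98]))
E
```

```text
tcp_pos: [0.6075, 0.1265, 0.03]
wrist_force: [0.8, 0.0, 0.3]
grip_width: 0.0639
grasp_force: 0.0
tcp_pos: [0.6104, 0.1271, 0.1767]
wrist_force: [0.3, 0.3, 0.2]
grip_width: 0.0642
grasp_force: 0.0
t 34.65 tcp [606.6 126.3 169.7] yhead -10.16 tilt [-0.13 -0.03] F [-0.1 -2.   0.4] w 64.3 gf 0.0 q6 0.38
t 34.70 tcp [606.7 126.3 169.9] yhead -10.16 tilt [-0.12 -0.03] F [ 0.7 -0.3 -1.5] w 63.9 gf 0.0 q6 0.38
57 64 455 rect L [12.2   0.71] ((39.99002456665039, 30.545642852783203), 89.69031524658203) Ly [-18.4  20. ] Lx [-2.8  3.1] z [57.8 59.9 61.1]
20 64 1200 rect L [14.65  0.71] ((40.02855682373047, 35.44304656982422), 89.69031524658203) Ly [-18.2  20. ] Lx [-2.6 31.8] z [24.1 53.9 60.7]
3.8 8.5 2064 rect L [28.98  0.68] ((39.64453887939453, 43.93870544433594), 89.36082458496094) Ly [-18.5  20.1] Lx [ 8.7 50.6] z [4.8 6.  7.3]
hole px [316.4 188.4] [15.3 23.5] L [ 22.97   0.82 131.74] world [611.3 148.7  38.1]
foot st ((30.894874572753906, -0.9519996643066406), (43.962799072265625, 39.74345016479492), 0.0225711427628994) [37.19634916 38.12435598 39.19921194]
10 38.24176059568429
45 38.06756366150235
tip 87.23118719954279 120 [25.35163923 33.55003614] [-5.21532073  3.05172275]
leg top [91.88742286 92.84530924] [-0.74591095  5.13039475] [-20.1433065   18.10998764]
```

View pics/w14.png

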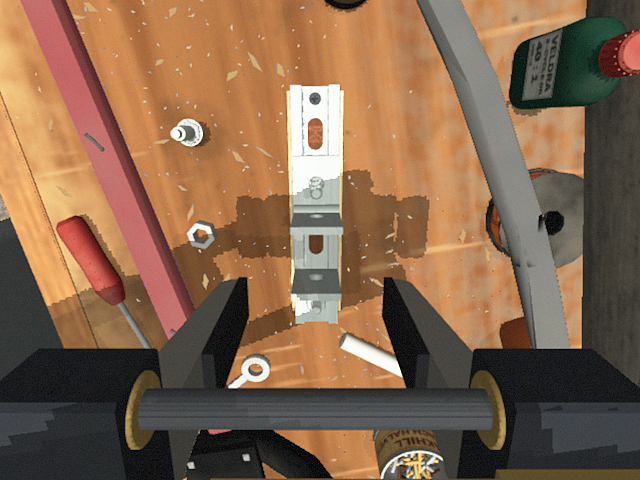

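The picture shows the bracket flat on the rail at (316,200), square along it, with the stud through its hole at (316,188). The foot top is at 38.1 at both ends, the stud tip is still at 87, and the gripper is clear above. I'm handing in.

```bash
python3 -c "
from bench import r
print(r.hand_in())"
```

```text
the job is handed in; nothing more can be done
None
```

The second stop is fitted and handed in at 34.7 s: the nut is locked in the lips about 4 mm from the middle of the open stretch, and the bracket sits flat and square over the stud. The first grasp closed on air because the fingers end about 39 mm short of the reported TCP; nothing moved, and I corrected for it.

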